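# Photometer check filter: load the carriage and hold it in the beam notch

### The arm

A 6-joint arm with a two-finger parallel gripper is mounted at the origin on the work surface. World frame = base frame: x ahead of the robot, y to its left, z up, the work surface at z = 0. Lengths are in m, angles in degrees, forces in N, time in s.
With the tool pointing down it reaches from about 0.35 to 0.875 m from the base axis. Payload 4.2 kg.
Tool frame: the origin (TCP) lies on the centre line of the jaws, within the pads' length; the fingertips stand 25 mm ahead of it and the grasp point (between the pads) lies 6 mm ahead of it; z points along the fingers, y is the line along which they close (so a half turn about z gives the same grasp; the last joint's range is limited). The gripper opens to 87 mm and grips with 3 to 60 N. Pads are 19 mm wide; open, the fingers measure 117 mm over their backs; the gripper's body (75 mm by 190 mm) begins 51 mm behind the grasp point.
Start: joints at [89.645, 22.042, 0.453, 0, -68.411, -14.817], TCP at [0.164, 0.603, 0.248] pointing down, gripper open.
Joint ranges: [-179.83, 179.83], [-69.29, 118.12], [-61.27, 80.66], [-181.25, 117.63], [-171.15, -9.14], [-177.46, 177.46]. Speed limits (degrees/s): [159.86, 159.86, 180, 180, 180, 180].

### API

Orientations are given as a 3x3 rotation matrix whose columns are the frame's x, y, z axes.
In Python, from station import r gives the robot as it stands.
- The arm moves only by the tool move_arm, never from a script. Its argument "series" is a list of rows, each an object with "grip": the opening, from 0 (shut) to 1 (fully open); "xyz": the shift along the tool's x, y, z in mm, a list of three; "angular": the turn, a rotation vector about the tool's x, y, z in rad, a list of three. A call has 1 to 10 rows; each row is the pose to reach, as a shift and turn from the pose commanded when the call began, along the tool's axes at that moment; what a row does not reach only later rows make up. A row lasts 1/10 s, in which the tool goes at most 50 mm and 8.59 degrees, less where a joint would pass 70% of its speed; a pose out of reach is approached as far as the arm can. A call with a gripper value outside its range is refused whole. The fingers move at their own pace and stop on an object; the grip force is fixed at half the most. Time passes only in rows, so rows that repeat a pose let the fingers close. It gives the time, the measured TCP pose, the force, the opening and the grip force at its end, in the units of the state.
- r.sense(): the state, without advancing time (a new reading comes with each control period).
- r.capture(name): name is "side" or "top"; returns a dict with "img" (420x560x3 uint8, red, green, blue), "camera_matrix" (3x3 intrinsics, pixels), "rvec" (rotation vector, rad) and "tvec" (3), from world to camera coordinates, as OpenCV has them. Camera axes: x right, y down, z forward; pixel columns grow to the right and rows downward; lengths in m; the calibration is good to about 2 mm. A picture is of the moment at which its call begins. There is no depth.
- r.finish_job(): hands the job in; it is judged then, once.
The state is a dict: "time_s": time; "joints": joint angles; "joint_velocities": joint speeds; "effort": joint torques, N m; "tcp_pos": TCP position; "ee_rot": TCP orientation; "wrist_force": force on the tool from outside, world axes, zero at the start; "moment": the same for the moment, N m; "gripper_width": opening from 0.0 (shut) to 1.0 (fully open); "gripper_force": force on a finger pad.
Only numpy, scipy, OpenCV 4.12 (cv2) and the standard library are available. Lean on these libraries where they do the work, as an engineer would, in place of code of your own. Each camera call takes 0.05 s, during which the arm holds its last target. There are 200 camera calls.

### The job

Take the amber glass filter from the filter case and lower it fully down into the pocket of the photometer's sliding carriage, its glass turned along the light beam, and let go of it. Then pull the carriage out by its knob until the ball clicks into the last notch, with the filter in the beam, without running on to the end stop, and finish there still pinching the knob while the reading is taken. Leave the other filters and the vial alone.

Things in the scene. Friction and masses are not known exactly. Their poses are not given: they have to be found in the camera images.
- photometer: Bench photometer, white with teal deck, fixed, 300 mm deep (x), 340 mm wide (y), deck 130 mm above the bench. Origin on the bench under the crossing of light beam and slide axis. x runs from the front to the back, front face at x = -115 mm; the beam runs along y; z up. Open bay sunk in the deck: x and y within 98 and 60 mm of the origin. Level deck from y -85 to +255 and back to x +185 mm.
- beam (a point): Point where the light beam (along the photometer's y) crosses the slide axis, 87 mm above the bench, right over the photometer's origin; axes as the photometer's. Two white lines on the bay's rim mark the beam.
- carriage (a joint): Pull-out of the cell carriage in m: 0 pushed in, growing towards the photometer's front (-x), 0.080 end stop. About 1 N of friction; a sprung ball drops into notches at 0.012 (dark station in the beam), 0.036 (open station) and 0.060 (last notch: pocket in the beam), drawing the carriage in from some 3 mm either side; leaving a notch takes about 6 N. Starts anywhere from 0 to 0.050.
- pocket (a point): Middle of the floor of the pocket in the aluminium carriage; axes as the photometer's. Square hole 14.5 mm wide, sides along x and y, 22 mm deep, 1.5 mm lead-in; its mouth is the carriage's flat top, 96 mm above the bench, 38 mm wide (notched bar 6 mm more at -y), from 73 mm in front of the pocket to 23 mm behind. Black ticks beside it point along the beam.
- knob: Black pull knob with a red band on the carriage's 8 mm rod, before the front face; cylinder of 20 mm diameter, 24 mm long, axis along the photometer's x. Origin at its middle, 85 mm above the bench, 207 mm in front (-x) of the pocket; moves with the carriage, 32 mm off the front face at carriage 0. The deck is 45 mm above its middle. Pinch it from above, along the photometer's y.
- filter_case: Grey filter case, fixed, 70 mm (x) by 200 mm (y), 34 mm high; its teal lid, 10 mm thick, lies open flat at its +x side, to x = 98 mm. Origin at the middle of its underside. Four square pockets, 14.5 mm wide, 22 mm deep, floors 12 mm above the bench, in a row along y at -66, -22, 22 and 66 mm, one filter in each, in any order.
- amber_filter: Black metal block 12.5 x 12.5 x 45 mm, about 18 g, upright in the case, 23 mm proud of it, amber plate on top. Origin at the middle of its underside, z up. Amber glass, 7.5 mm wide, from 7 to 34 mm up, in the two faces across its x: light passes along x, as does the white bar on top. Starts with x along the case's x; in the carriage x must lie along the photometer's y, either way round.
- grey_filter: Same block with a grey plate and glass; origin in the middle of its underside. Stays in the case.
- green_filter: Same block with a green plate and glass; origin in the middle of its underside. Stays in the case.
- blue_filter: Same block with a blue plate and glass; origin in the middle of its underside. Stays in the case.
- vial: Brown glass bottle with a white cap, 36 mm in diameter, 75 mm tall, standing on the bench; origin at the middle of its underside. A bystander.

How it is judged (in metres and radians):
On the way, in this order (a step that is already met when the one before it is completed fails the run):
1. the amber filter is lowered into the carriage's pocket while still held, its glass turned along the beam (x of amber_filter in the frame of pocket between -0.0025 and 0.0025 m and y of amber_filter in the frame of pocket between -0.0025 and 0.0025 m and angle between the x axis of amber_filter and the y axis of photometer, either way round below 0.17 rad and z of amber_filter in the frame of pocket below 0.015 m and contact force between the fingers and amber_filter above 0.5 N), for 0.02 s.
2. the amber filter stands fully down in the pocket, let go, with the carriage not yet pulled to the last notch (x of amber_filter in the frame of pocket between -0.0025 and 0.0025 m and y of amber_filter in the frame of pocket between -0.0025 and 0.0025 m and angle between the x axis of amber_filter and the y axis of photometer, either way round below 0.17 rad and z of amber_filter in the frame of pocket below 0.003 m and angle between amber_filter's own z axis and vertical below 0.12 rad and contact force between the fingers and amber_filter below 0.1 N and value of joint carriage below 0.0565 m), for 0.2 s.
3. the carriage is in the last notch with the fingers on its knob (value of joint carriage between 0.0582 and 0.0618 m and contact force between the fingers and knob above 4 N), for 0.2 s.
At the end, for the whole second after the job is handed in: Fingers press the knob (over 4 N); carriage still, at 58.2 to 61.8 mm; amber filter untouched in the pocket: underside within 3 mm of the floor, centred within 2.5 mm, upright within 0.12 rad, glass along the beam within 0.17 rad; other filters within 12 mm, vial within 30 mm of their places (all of step 3 and x of amber_filter in the frame of pocket between -0.0025 and 0.0025 m and y of amber_filter in the frame of pocket between -0.0025 and 0.0025 m and angle between the x axis of amber_filter and the y axis of photometer, either way round below 0.17 rad and z of amber_filter in the frame of pocket below 0.003 m and angle between amber_filter's own z axis and vertical below 0.12 rad and velocity of joint carriage between -0.005 and 0.005 m/s and contact force between the fingers and amber_filter below 0.1 N and distance of each of grey_filter, green_filter, blue_filter from where it was at the start of the episode below 0.012 m and distance of vial from where it was at the start of the episode below 0.03 m); the arm keeps its last pose, push and grip.
It fails at once if the carriage is run on to its end stop (value of joint carriage above 0.076 m).
It fails at once if another filter is taken out of its place in the case (distance of any of grey_filter, green_filter, blue_filter from where it was at the start of the episode above 0.012 m).
It fails at once if the vial is pushed away or knocked over (distance of vial from where it was at the start of the episode above 0.03 m or angle between vial's own z axis and vertical above 0.4 rad).
It also fails if it takes over 56 s, if anything falls off the work surface, if the arm or the gripper's body presses on something with over 40 N, if the wrist force passes 120 N, or if a joint passes its speed limit or range.

## Working session

There is one attempt and no reset: what is moved stays moved. The work goes in short steps, Python scripts to look and compute and a tool call to move; the robot and the scene stay as the last step left them, time stands still between calls to the robot, and variables do not carry over. Pictures are saved under pics/ and viewed, at most 10 in all, crops included, and the job is handed in when it is done.

Besides the shell and the picture viewer there is one more tool, called after "Call:" as name([rows], argument=value, ...), one row to a line, values as JSON. move_arm: Moves the arm, as the interface text tells. Its arguments: {"type":"object","properties":{"series":{"type":"array"}},"required":["series"]}

```bash
ls; mkdir -p pics; python3 - <<'E'
from station import r
import cv2,pickle
s=r.sense();print(s)
for n in("side","top"):
    c=r.capture(n);pickle.dump(c,open(n+".pkl","wb"));cv2.imwrite(f"pics/{n}0.png",c["img"][:,:,::-1])
    print(n,c["camera_matrix"],c["rvec"],c["tvec"])
E
```

```text
pics
{'time_s': 0.0, 'joints': array([ 8.96447828e+01,  2.20884516e+01,  3.80437665e-01, -2.86046152e-02,
       -6.84136508e+01, -1.48176232e+01]), 'joint_velocities': array([-0.04888642,  0.01855987, -0.00195958, -0.01913463, -0.09227762,
        0.02487931]), 'effort': array([ 3.55694219e-04, -3.90659165e+01,  1.87403083e+01,  4.21978220e+00,
        1.09617761e-02, -1.93043743e-04]), 'tcp_pos': array([0.16340888, 0.60268122, 0.2464894 ]), 'ee_rot': array([[ 9.65092474e-01, -2.61908932e-01, -4.77385251e-04],
       [-2.61909350e-01, -9.65090149e-01, -2.12048761e-03],
       [ 9.46548415e-05,  2.17149829e-03, -9.99997638e-01]]), 'wrist_force': array([ 0.35734406, -0.41827697,  0.12899921]), 'moment': array([-0.02235436, -0.0189694 ,  0.00539574]), 'gripper_force': 0.0, 'gripper_width': 0.9998503544270474}
side [[430.9178957    0.         275.82175938]
 [  0.         430.9178957  209.35640868]
 [  0.           0.           1.        ]] [ 0.08081765 -2.80017465  1.40494573] [0.59384607 0.07720751 0.86377773]
top [[433.88615826   0.         280.3813513 ]
 [  0.         433.88615826 212.21689315]
 [  0.           0.           1.        ]] [ 2.17541598 -2.16443878  0.05229487] [0.03769657 0.59784483 0.92009503]
```

View pics/top0.png

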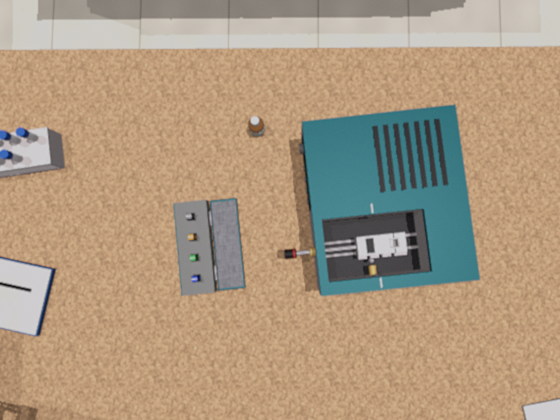

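View pics/side0.png

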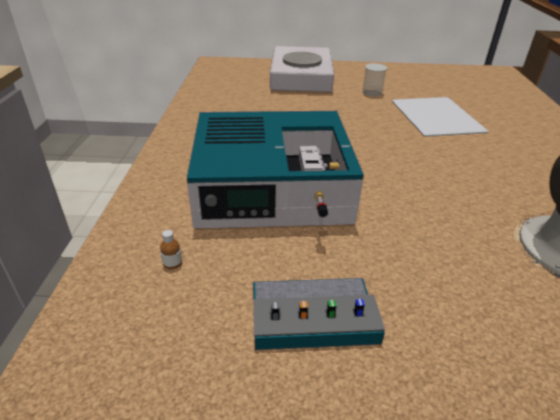

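The top view shows the case at left, with the amber filter near (192,237), the knob near (290,253) and the carriage near (385,246). The side view shows the vial near (171,250) and amber near (304,310). I'll crop the details next.

```bash
python3 - <<'E'
import cv2,pickle,numpy as np
c=pickle.load(open("top.pkl","rb"));I=c["img"][:,:,::-1]
a=cv2.resize(I[195:300,170:250],None,fx=5,fy=5,interpolation=cv2.INTER_CUBIC)
b=cv2.resize(I[200:300,280:435],None,fx=5,fy=5,interpolation=cv2.INTER_CUBIC)
cv2.imwrite("pics/case.png",a);cv2.imwrite("pics/bay.png",b)
R=cv2.Rodrigues(c["rvec"])[0];print(R,-R.T@c["tvec"])
c=pickle.load(open("side.pkl","rb"));R=cv2.Rodrigues(c["rvec"])[0];print(-R.T@c["tvec"])
E
```

```text
[[ 0.00607047 -0.99962001 -0.02688847]
 [-0.99715509 -0.00403085 -0.07526941]
 [ 0.07513243  0.02726889 -0.99680064]] [0.52678621 0.0150021  0.96316436]
[0.57042826 0.67515599 0.56877246]
```

View pics/case.png

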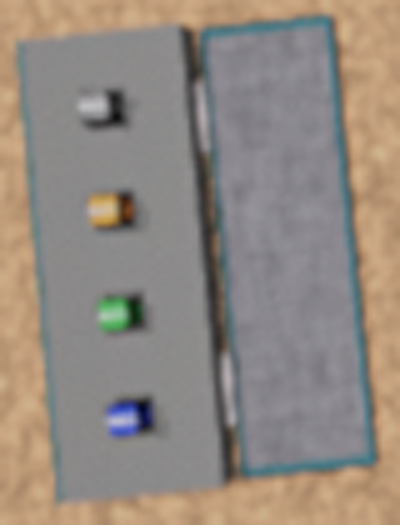

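View pics/bay.png

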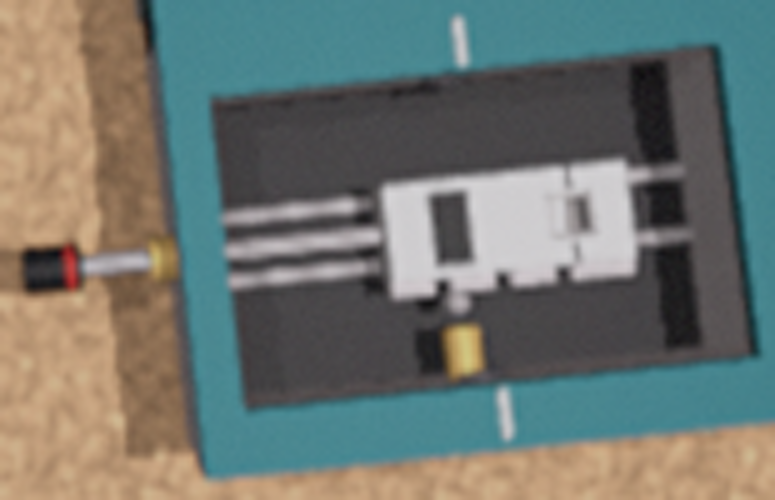

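The case crop shows the case corners at (20,42), (183,27), (225,482) and (58,502), with the amber top at about (104,210). The bay crop shows the rim corners at (212,98), (718,45), (757,355) and (247,408). It also shows the carriage top from (383,187) to (637,275), the pocket at about (575,213) and the knob at about (50,268).

```bash
cat > h.py <<'E'
import cv2,pickle,numpy as np
from scipy.optimize import least_squares
class Cam:
    def __init__(s,c): s.K=c["camera_matrix"];s.r=c["rvec"];s.t=c["tvec"];s.R=cv2.Rodrigues(s.r)[0];s.C=-s.R.T@s.t
    def back(s,px,z):
        px=np.atleast_2d(px).astype(float);d=np.c_[px,np.ones(len(px))]@np.linalg.inv(s.K).T@s.R
        return s.C+d*((z-s.C[2])/d[:,2])[:,None]
    def proj(s,P): return cv2.projectPoints(np.atleast_2d(P).astype(float),s.r,s.t,s.K,None)[0][:,0]
def load(n): return Cam(pickle.load(open(n+".pkl","rb")))
def fit2(L,W): # planar rigid: W=R L+t
    f=lambda p:((np.c_[np.cos(p[2])*L[:,0]-np.sin(p[2])*L[:,1],np.sin(p[2])*L[:,0]+np.cos(p[2])*L[:,1]]+p[:2])-W[:,:2]).ravel()
    s=min((least_squares(f,[*W[:,:2].mean(0),a]) for a in(0,1.5,3,-1.5)),key=lambda q:q.cost);return s.x,f(s.x).reshape(-1,2)*1e3
def to(p,xy): 
    c,s=np.cos(p[2]),np.sin(p[2]);return np.array(p[:2])+np.array([[c,-s],[s,c]])@np.array(xy)
def loc(p,W):
    c,s=np.cos(p[2]),np.sin(p[2]);return (np.array(W)[...,:2]-p[:2])@np.array([[c,-s],[s,c]])
E
python3 - <<'E'
from h import *
np.set_printoptions(precision=4,suppress=True)
T=load("top")
cr=lambda o,p:np.array(o)+(np.array(p)+.5)/5-.5
w=T.back(cr((170,195),[(20,42),(183,27),(225,482),(58,502)]),.034)
pc,e=fit2(np.array([(-35,100),(35,100),(35,-100),(-35,-100)])/1e3,w);print("case",pc,np.degrees(pc[2]),e.tolist())
f=T.back(cr((170,195),[(94,107),(104,210),(114,314),(124,418)]),.057);print("filters loc",loc(pc,f)*1e3,f)
w=T.back(cr((280,200),[(212,98),(718,45),(757,355),(247,408)]),.13)
pp,e=fit2(np.array([(-98,60),(98,60),(98,-60),(-98,-60)])/1e3,w);print("phot",pp,np.degrees(pp[2]),e.tolist())
d=T.back([(302,123),(455,106),(478,279),(321,294)],.13);print("deck",loc(pp,d)*1e3)
w=T.back(cr((280,200),[(383,187),(630,160),(637,275),(392,298),(575,213)]),.096);print("carr",loc(pp,w)*1e3)
k=T.back(cr((280,200),[(24,268),(77,267)]),.088);print("knob",loc(pp,k)*1e3,k)
S=load("side")
print("side amber",S.proj([*to(pc,(0,.022)),.057]))
v=T.back([(255,120)],.075);print("vial",v)
pickle.dump((pc,pp),open("p.pkl","wb"))
E
```

```text
case [ 0.5214  0.2258 -1.4616] -83.74093394854776 [[1.127796407221049, -0.440794701896563], [1.9960913733856334, 0.8246054373254597], [-2.279130083762626, 0.6830546944058546], [-0.8447576968447779, -1.066865429834779]]
filters loc [[ -0.59    65.321 ]
 [ -0.1605  21.7224]
 [  0.2294 -21.968 ]
 [  0.6164 -65.3332]] [[0.5863 0.2335 0.057 ]
 [0.543  0.2283 0.057 ]
 [0.4996 0.2232 0.057 ]
 [0.4566 0.2181 0.057 ]]
phot [ 0.5282 -0.1451  4.822 ] 276.27943858718106 [[0.6677421835458164, 1.109934292021414], [0.955959897109171, -0.7648414569004225], [-0.8139523461105358, -1.4516745042494894], [-0.809749734544285, 1.1065816691285257]]
deck [[-114.9428  250.4483]
 [ 183.5399  250.9432]
 [ 181.8115  -83.5166]
 [-114.5362  -81.6702]]
carr [[-30.9101  18.649 ]
 [ 67.3394  19.1424]
 [ 64.4035 -26.1973]
 [-32.4877 -25.3006]
 [ 43.2116   0.5711]]
knob [[-176.3327    1.3076]
 [-155.1227   -0.4832]] [[0.5102 0.0304 0.088 ]
 [0.5108 0.0091 0.088 ]]
side amber [[302.3916 303.2694]]
vial [[0.7868 0.0935 0.075 ]]
```

The case, photometer, carriage (about 18 mm out) and knob all agree with the given sizes. I'll write a helper for tool-axis shifts and move above the amber filter.

```bash
cat >> h.py <<'E'
def shift(cmd,psi,tgt,psi2): # world cmd pos m, tool-x yaw deg -> tool mm, rotz rad
    a=np.radians(psi);x=np.array([np.cos(a),np.sin(a),0]);y=np.array([np.sin(a),-np.cos(a),0]);d=(np.array(tgt)-cmd)*1e3
    return np.round([d@x,d@y,-d[2],],1),round(-np.radians(psi2-psi),4)
E
python3 - <<'E'
from h import *
pc,pp=pickle.load(open("p.pkl","rb"))
a=to(pc,(0,.022));print(a,to(pp,(.042,0)),to(pp,(-.1655,0)))
print(shift([.164,.603,.248],-15.17,[*a,.16],6.26))
E
```

```text
[0.54331617 0.22820064] [ 0.53280915 -0.18679874] [0.5101133  0.01945632]
(array([464.2, 262.5,  88. ]), np.float64(-0.374))
```

Call:
move_arm([
  {"grip": 1, "xyz": [464, 262, 88], "angular": [0, 0, -0.374]},
  {"grip": 1, "xyz": [464, 262, 88], "angular": [0, 0, -0.374]},
  {"grip": 1, "xyz": [464, 262, 88], "angular": [0, 0, -0.374]},
  {"grip": 1, "xyz": [464, 262, 88], "angular": [0, 0, -0.374]},
  {"grip": 1, "xyz": [464, 262, 88], "angular": [0, 0, -0.374]},
  {"grip": 1, "xyz": [464, 262, 88], "angular": [0, 0, -0.374]},
  {"grip": 1, "xyz": [464, 262, 88], "angular": [0, 0, -0.374]},
  {"grip": 1, "xyz": [464, 262, 88], "angular": [0, 0, -0.374]},
  {"grip": 1, "xyz": [464, 262, 88], "angular": [0, 0, -0.374]},
  {"grip": 1, "xyz": [464, 262, 88], "angular": [0, 0, -0.374]},
])

```text
time_s: 1.1
tcp_pos: [0.5156, 0.255, 0.1655]
ee_rot: [[0.994, 0.109, -0.0], [0.109, -0.994, -0.0], [-0.0, 0.0, -1.0]]
wrist_force: [0.4, 1.2, 0.7]
gripper_width: 1.004
gripper_force: 0.0
```

Call:
move_arm([
  {"grip": 1, "xyz": [0, 0, 0], "angular": [0, 0, 0]},
  {"grip": 1, "xyz": [0, 0, 0], "angular": [0, 0, 0]},
])

```text
time_s: 1.3
tcp_pos: [0.515, 0.2554, 0.1652]
ee_rot: [[0.994, 0.106, -0.001], [0.106, -0.994, -0.001], [-0.002, 0.001, -1.0]]
wrist_force: [-0.6, -0.7, -0.1]
gripper_width: 0.999
gripper_force: 0.0
```

```bash
python3 - <<'E'
from h import *
print(shift([.515,.2556,.1665],6.26,[.5433,.2282,.0635],6.26))
E
```

```text
(array([ 25.1,  30.3, 103. ]), np.float64(-0.0))
```

Call:
move_arm([
  {"grip": 0.5, "xyz": [25, 30, 10], "angular": [0, 0, 0]},
  {"grip": 0.5, "xyz": [25, 30, 40], "angular": [0, 0, 0]},
  {"grip": 0.5, "xyz": [25, 30, 60], "angular": [0, 0, 0]},
  {"grip": 0.5, "xyz": [25, 30, 75], "angular": [0, 0, 0]},
  {"grip": 0.5, "xyz": [25, 30, 85], "angular": [0, 0, 0]},
  {"grip": 0.5, "xyz": [25, 30, 92], "angular": [0, 0, 0]},
  {"grip": 0.5, "xyz": [25, 30, 97], "angular": [0, 0, 0]},
  {"grip": 0.5, "xyz": [25, 30, 100], "angular": [0, 0, 0]},
  {"grip": 0.5, "xyz": [25, 30, 102], "angular": [0, 0, 0]},
  {"grip": 0.5, "xyz": [25, 30, 102], "angular": [0, 0, 0]},
])

```text
time_s: 2.3
tcp_pos: [0.5429, 0.2297, 0.0643]
ee_rot: [[0.994, 0.109, 0.0], [0.109, -0.994, 0.0], [0.0, -0.0, -1.0]]
wrist_force: [0.6, 0.5, 0.6]
gripper_width: 0.501
gripper_force: 0.0
```

```bash
python3 - <<'E'
from station import r
import cv2,numpy as np
s=r.sense();print(s["tcp_pos"],s["wrist_force"],s["gripper_width"])
a=r.capture("side")["img"][:,:,::-1];b=r.capture("top")["img"][:,:,::-1]
a=cv2.resize(a[230:360,230:400],(784,600),interpolation=cv2.INTER_CUBIC)
cv2.imwrite("pics/g.png",a)
E
```

```text
[0.54286384 0.22966212 0.06426238] [0.63421417 0.49659175 0.60610771] 0.501219500823495
```

View pics/g.png

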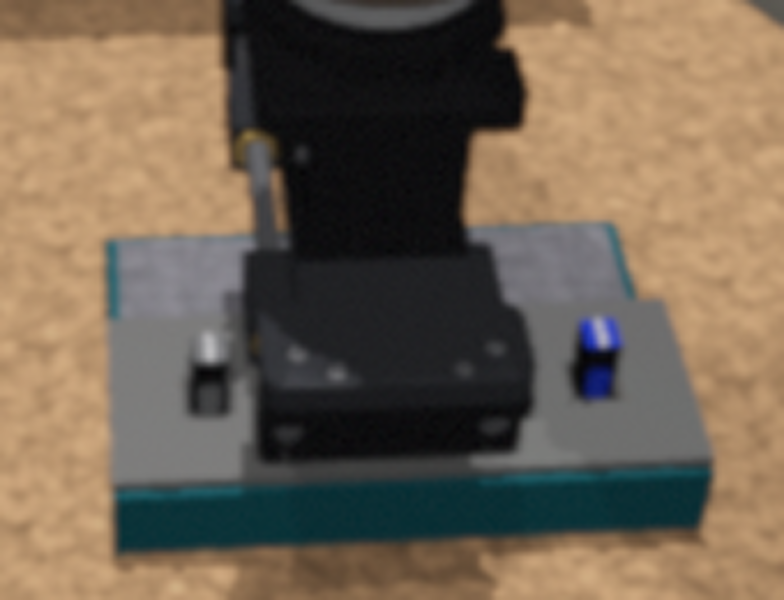

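The gripper body hides amber at about (330,370). Grey (208,370) and blue (598,360) stand untouched and no contact force shows, so I'll close.

Call:
move_arm([
  {"grip": 0.3, "xyz": [0, 0, 1], "angular": [0, 0, 0]},
  {"grip": 0.2, "xyz": [0, 0, 1], "angular": [0, 0, 0]},
  {"grip": 0.05, "xyz": [0, 0, 1], "angular": [0, 0, 0]},
  {"grip": 0, "xyz": [0, 0, 1], "angular": [0, 0, 0]},
  {"grip": 0, "xyz": [0, 0, 1], "angular": [0, 0, 0]},
  {"grip": 0, "xyz": [0, 0, 1], "angular": [0, 0, 0]},
])

```text
time_s: 3.0
tcp_pos: [0.5427, 0.2294, 0.0631]
ee_rot: [[0.994, 0.109, -0.0], [0.109, -0.994, -0.0], [-0.0, 0.0, -1.0]]
wrist_force: [0.4, -0.5, 0.0]
gripper_width: 0.138
gripper_force: 30.0
```

Gripped: opening is about 12 mm at 30 N. Now I'll lift.

Call:
move_arm([
  {"grip": 0, "xyz": [0, 0, -3], "angular": [0, 0, 0]},
  {"grip": 0, "xyz": [0, 0, -10], "angular": [0, 0, 0]},
  {"grip": 0, "xyz": [0, 0, -25], "angular": [0, 0, 0]},
  {"grip": 0, "xyz": [0, 0, -55], "angular": [0, 0, 0]},
  {"grip": 0, "xyz": [0, 0, -95], "angular": [0, 0, 0]},
  {"grip": 0, "xyz": [0, 0, -130], "angular": [0, 0, 0]},
  {"grip": 0, "xyz": [0, 0, -150], "angular": [0, 0, 0]},
  {"grip": 0, "xyz": [0, 0, -150], "angular": [0, 0, 0]},
])

```text
time_s: 3.8
tcp_pos: [0.5445, 0.2306, 0.2178]
ee_rot: [[0.994, 0.11, 0.008], [0.11, -0.994, 0.005], [0.008, -0.004, -1.0]]
wrist_force: [-0.3, -0.6, -0.0]
gripper_width: 0.141
gripper_force: 30.0
```

Call:
move_arm([
  {"grip": 0, "xyz": [-5, 40, 0], "angular": [0, 0, 0.15]},
  {"grip": 0, "xyz": [-10, 80, 0], "angular": [0, 0, 0.3]},
  {"grip": 0, "xyz": [-16, 120, 0], "angular": [0, 0, 0.45]},
  {"grip": 0, "xyz": [-21, 160, 0], "angular": [0, 0, 0.6]},
  {"grip": 0, "xyz": [-27, 200, 0], "angular": [0, 0, 0.75]},
  {"grip": 0, "xyz": [-32, 240, 0], "angular": [0, 0, 0.9]},
  {"grip": 0, "xyz": [-37, 280, 0], "angular": [0, 0, 1.05]},
  {"grip": 0, "xyz": [-43, 320, 0], "angular": [0, 0, 1.2]},
  {"grip": 0, "xyz": [-48, 360, 0], "angular": [0, 0, 1.35]},
  {"grip": 0, "xyz": [-53, 400, 0], "angular": [0, 0, 1.5]},
])

```text
time_s: 4.8
tcp_pos: [0.5328, -0.1753, 0.2123]
ee_rot: [[0.173, -0.985, -0.001], [-0.985, -0.173, 0.0], [-0.001, 0.001, -1.0]]
wrist_force: [1.0, 0.7, -0.7]
gripper_width: 0.142
gripper_force: 30.0
```

Call:
move_arm([
  {"grip": 0, "xyz": [5, 1, 5], "angular": [0, 0, 0.04]},
  {"grip": 0, "xyz": [10.8, 2, 15], "angular": [0, 0, 0.0644]},
  {"grip": 0, "xyz": [10.8, 2, 20], "angular": [0, 0, 0.0644]},
  {"grip": 0, "xyz": [10.8, 2, 20], "angular": [0, 0, 0.0644]},
  {"grip": 0, "xyz": [10.8, 2, 20], "angular": [0, 0, 0.0644]},
])

```text
time_s: 5.3
tcp_pos: [0.5337, -0.184, 0.1928]
ee_rot: [[0.117, -0.993, -0.001], [-0.993, -0.117, -0.0], [-0.0, 0.001, -1.0]]
wrist_force: [0.4, -0.1, -0.3]
gripper_width: 0.14
gripper_force: 30.0
```

```bash
python3 - <<'E'
from station import r
import cv2,numpy as np
from h import *
s=r.sense();print(s["tcp_pos"],s["ee_rot"][:,0],s["wrist_force"])
pc,pp=pickle.load(open("p.pkl","rb"))
S=load("side");T=load("top")
t=s["tcp_pos"];x=s["ee_rot"][:,0];y=s["ee_rot"][:,1]
fc=t+.0005*x; h=.00625
B=[fc+a*h*x+b*h*y-[0,0,.0511] for a,b in((-1,-1),(-1,1),(1,1),(1,-1))]
h=.00725
M=[[*to(pp,(.042+a*h,b*h)),.096] for a,b in((-1,-1),(-1,1),(1,1),(1,-1))]
for n,C,(u0,v0,w,hh) in(("side",S,(270,80,90,110)),("top",T,(330,190,110,110))):
    I=r.capture(n)["img"][:,:,::-1];k=6
    c=cv2.resize(I[v0:v0+hh,u0:u0+w],None,fx=k,fy=k,interpolation=cv2.INTER_CUBIC)
    for P,col in((B,(0,0,255)),(M,(0,255,0))):
        q=((C.proj(P)-[u0,v0]+.5)*k-.5).round().astype(int);print(n,q.tolist())
        if n=="side":cv2.polylines(c,[q.reshape(-1,1,2)],True,col,1)
    cv2.imwrite(f"pics/hov_{n}.png",c)
a,b=cv2.imread("pics/hov_side.png"),cv2.imread("pics/hov_top.png")
# same overlay of the mouth on the first side picture
I=pickle.load(open("side.pkl","rb"))["img"][:,:,::-1];c=cv2.resize(I[120:190,270:360],None,fx=6,fy=6,interpolation=cv2.INTER_CUBIC)
q=((S.proj(M)-[270,120]+.5)*6-.5).round().astype(int);cv2.polylines(c,[q.reshape(-1,1,2)],True,(0,255,0),1)
out=np.zeros((660,1080,3),np.uint8);out[:,:540]=a;out[:420,540:]=c
cv2.imwrite("pics/hov.png",cv2.resize(out,(800,489)))
E
```

```text
[ 0.53373584 -0.18398654  0.19284365] [ 1.17196297e-01 -9.93108769e-01 -2.59331716e-05] [ 0.38518688 -0.06949389 -0.29951509]
side [[221, 323], [255, 322], [250, 307], [216, 307]]
side [[252, 432], [214, 432], [209, 413], [247, 413]]
top [[391, 296], [396, 336], [436, 331], [431, 292]]
top [[367, 342], [362, 298], [406, 294], [411, 337]]
```

View pics/hov.png

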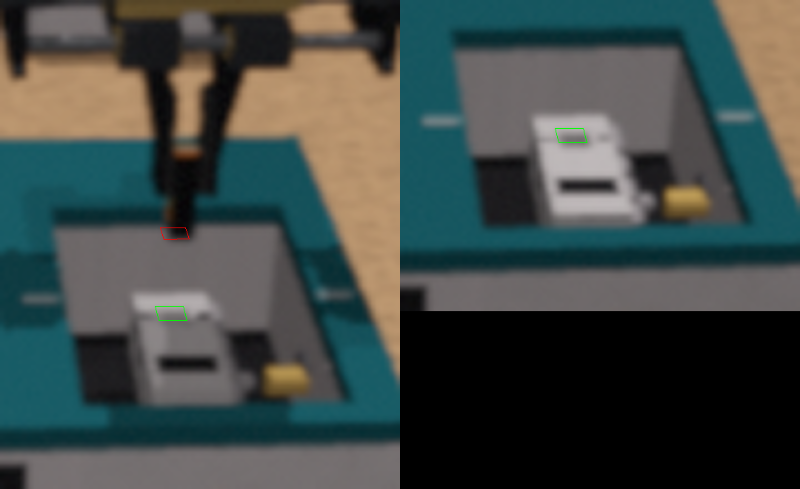

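The filter hangs near (182,235) in the left panel and the carriage pocket is near (172,314). I'll come close over the mouth and compare there.

Call:
move_arm([
  {"grip": 0, "xyz": [2, 1, 10], "angular": [0, 0, 0.006]},
  {"grip": 0, "xyz": [2, 1, 22], "angular": [0, 0, 0.006]},
  {"grip": 0, "xyz": [2, 1, 32], "angular": [0, 0, 0.006]},
  {"grip": 0, "xyz": [2, 1, 38], "angular": [0, 0, 0.006]},
  {"grip": 0, "xyz": [2, 1, 40], "angular": [0, 0, 0.006]},
  {"grip": 0, "xyz": [2, 1, 40], "angular": [0, 0, 0.006]},
  {"grip": 0, "xyz": [2, 1, 40], "angular": [0, 0, 0.006]},
  {"grip": 0, "xyz": [2, 1, 40], "angular": [0, 0, 0.006]},
])

```text
time_s: 6.2
tcp_pos: [0.5332, -0.1869, 0.1536]
ee_rot: [[0.109, -0.994, 0.001], [-0.994, -0.109, -0.0], [0.0, -0.001, -1.0]]
wrist_force: [0.3, 0.1, 0.5]
gripper_width: 0.145
gripper_force: 30.0
```

```bash
python3 - <<'E'
from station import r
import cv2,numpy as np
from h import *
s=r.sense();print(s["tcp_pos"],s["ee_rot"][:,0],s["wrist_force"])
S=load("side")
t=s["tcp_pos"];x=s["ee_rot"][:,0];y=s["ee_rot"][:,1]
fc=t+.0005*x; h=.00625
B=[fc+a*h*x+b*h*y-[0,0,.0511] for a,b in((-1,-1),(-1,1),(1,1),(1,-1))]
pc,pp=pickle.load(open("p.pkl","rb"));h=.00725
M=[[*to(pp,(.042+a*h,b*h)),.096] for a,b in((-1,-1),(-1,1),(1,1),(1,-1))]
print(((S.proj(B)-[290,125])*10).round(),((S.proj(M)-[290,125])*10).round())
I=r.capture("side")["img"][:,:,::-1];J=pickle.load(open("side.pkl","rb"))["img"][:,:,::-1]
f=lambda I:cv2.resize(I[125:180,290:330],None,fx=10,fy=10,interpolation=cv2.INTER_CUBIC)
cv2.imwrite("pics/near.png",np.hstack([f(I),f(J)]))
E
```

```text
[ 0.5332214  -0.18694113  0.15355953] [ 1.09468758e-01 -9.93990204e-01  2.55120142e-04] [0.33446871 0.07871818 0.46802123]
[[155. 237.]
 [211. 236.]
 [204. 209.]
 [149. 210.]] [[216. 265.]
 [152. 266.]
 [144. 235.]
 [208. 234.]]
```

View pics/near.png

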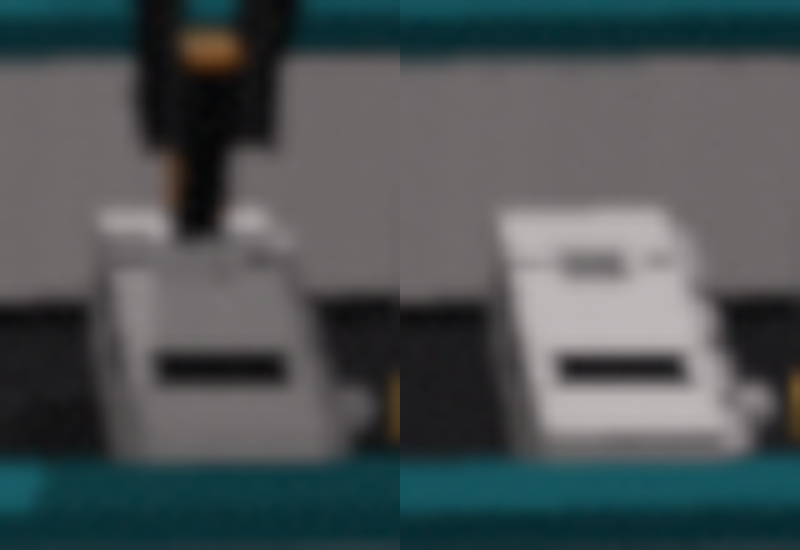

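The filter's bottom spans u≈165–225, matching the pocket's u≈162–227, so they line up sideways. Along the depth axis I need a relative check: pocket ticks at v≈262, filter bottom front edge at v≈240.

```bash
python3 - <<'E'
from h import *
np.set_printoptions(precision=1,suppress=True)
S=load("side");pc,pp=pickle.load(open("p.pkl","rb"))
T=load("top")
cr=lambda o,p:np.array(o)+(np.array(p)+.5)/5-.5
print("top lines",loc(pp,T.back(cr((280,200),[(460,42),(505,412)]),.13))*1e3)
print("side lines",loc(pp,S.back([(279,147.2),(345.6,146.1)],.13))*1e3)
g=lambda p:np.array([290,125])+np.array(p)/10-.05
print("ticks",loc(pp,S.back(g([(127,262),(258,262)]),.096))*1e3)
print("slot/far/near edge",loc(pp,S.back(g([(98,210),(265,210),(220,367)]),.096))*1e3)
print("bay far rim bottom of teal (v~50) ",loc(pp,S.back(g([(200,15)]),.13))*1e3,"near rim top v460",loc(pp,S.back(g([(200,460)]),.13))*1e3)
tz=.1536-.0511
print("filter bottom front corners",loc(pp,S.back(g([(178,240),(224,238)]),tz))*1e3,"plate",loc(pp,S.back(g([(213,48)]),tz+.045))*1e3,"expected",loc(pp,np.array([.5332,-.1869])+.0005*np.array([.109,-.994]))*1e3)
E
```

```text
top lines [[ -0.2  70.6]
 [ -0.1 -70.7]]
side lines [[ -5.4  69.4]
 [ -4.8 -72.9]]
ticks [[ 37.   12.7]
 [ 36.1 -16.8]]
slot/far/near edge [[ 61.5  16.7]
 [ 60.3 -21.7]
 [ -9.7  -2.4]]
bay far rim bottom of teal (v~50)  [[91.2 -8.4]] near rim top v460 [[-102.4   15.7]]
filter bottom front corners [[35.   1.8]
 [35.6 -8.6]] plate [[39.  -3.6]] expected [42.6  0.4]
```

The side camera is biased, since it puts the beam lines at x≈-5 mm. Comparing like with like in that camera, the filter is about 3–4 mm too far toward +x and 1 mm toward -y. I'll correct that and lower gently, feeling for contact.

Call:
move_arm([
  {"grip": 0, "xyz": [-3.5, -1, 0], "angular": [0, 0, 0]},
  {"grip": 0, "xyz": [-3.5, -1, 0], "angular": [0, 0, 0]},
  {"grip": 0, "xyz": [-3.5, -1, 2], "angular": [0, 0, 0]},
  {"grip": 0, "xyz": [-3.5, -1, 4], "angular": [0, 0, 0]},
  {"grip": 0, "xyz": [-3.5, -1, 5], "angular": [0, 0, 0]},
  {"grip": 0, "xyz": [-3.5, -1, 6], "angular": [0, 0, 0]},
  {"grip": 0, "xyz": [-3.5, -1, 7], "angular": [0, 0, 0]},
  {"grip": 0, "xyz": [-3.5, -1, 7], "angular": [0, 0, 0]},
])

```text
time_s: 7.05
tcp_pos: [0.5335, -0.1834, 0.1467]
ee_rot: [[0.11, -0.994, 0.0], [-0.994, -0.11, -0.0], [0.0, -0.0, -1.0]]
wrist_force: [-2.0, 0.2, 5.2]
gripper_width: 0.141
gripper_force: 30.0
```

Call:
move_arm([
  {"grip": 0, "xyz": [0, 0.7, 0], "angular": [0, 0, 0]},
  {"grip": 0, "xyz": [0, 1.2, 0], "angular": [0, 0, 0]},
  {"grip": 0, "xyz": [0, 1.2, 0.5], "angular": [0, 0, 0]},
  {"grip": 0, "xyz": [0, 1.2, 1], "angular": [0, 0, 0]},
  {"grip": 0, "xyz": [0, 1.2, 1], "angular": [0, 0, 0]},
])

```text
time_s: 7.55
tcp_pos: [0.5333, -0.1836, 0.1465]
ee_rot: [[0.11, -0.994, 0.003], [-0.994, -0.11, -0.001], [0.001, -0.003, -1.0]]
wrist_force: [-1.3, 0.6, 8.7]
gripper_width: 0.144
gripper_force: 30.0
```

```bash
python3 - <<'E'
from station import r
import cv2,numpy as np
from h import *
s=r.sense();print(s["tcp_pos"],s["wrist_force"])
I=r.capture("side")["img"][:,:,::-1];J=pickle.load(open("side.pkl","rb"))["img"][:,:,::-1]
f=lambda I:cv2.resize(I[138:163,295:321],None,fx=15,fy=20,interpolation=cv2.INTER_CUBIC)
cv2.imwrite("pics/near2.png",np.hstack([f(cv2.convertScaleAbs(I,alpha=1.6)),f(J)]))
E
```

```text
[ 0.53332112 -0.18357844  0.14648334] [-1.32673167  0.56054831  8.71892098]
```

View pics/near2.png

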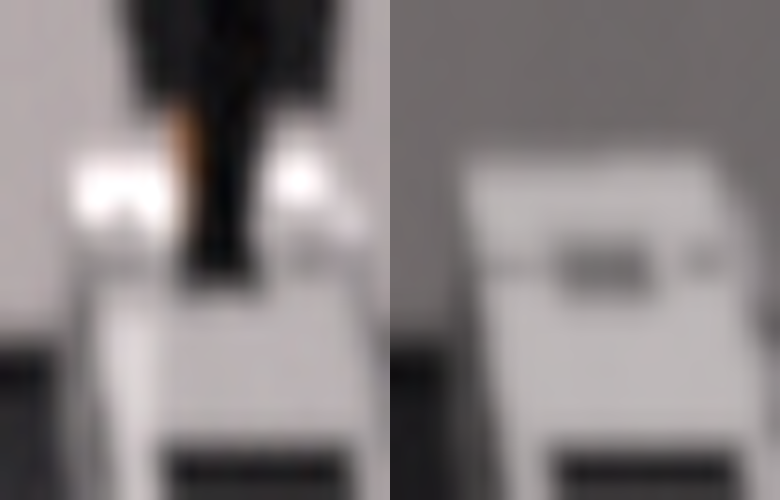

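The filter sits sideways-centred at u≈216 against the pocket's 216, and dark pocket shows in front of its foot (v≈270–298). It still has to come toward the front, so I'll step that way under light load and watch z.

Call:
move_arm([
  {"grip": 0, "xyz": [-0.5, 0, 0], "angular": [0, 0, 0]},
  {"grip": 0, "xyz": [-1, 0, 0], "angular": [0, 0, 0]},
  {"grip": 0, "xyz": [-1, 0, 0], "angular": [0, 0, 0]},
  {"grip": 0, "xyz": [-1, 0, 0], "angular": [0, 0, 0]},
])

```text
time_s: 8.0
tcp_pos: [0.5333, -0.1831, 0.1466]
ee_rot: [[0.11, -0.994, 0.003], [-0.994, -0.11, -0.002], [0.002, -0.003, -1.0]]
wrist_force: [-0.9, -0.7, 7.8]
gripper_width: 0.137
gripper_force: 30.0
```

Call:
move_arm([
  {"grip": 0, "xyz": [-0.5, 0, 0], "angular": [0, 0, 0]},
  {"grip": 0, "xyz": [-1, 0, 0], "angular": [0, 0, 0]},
  {"grip": 0, "xyz": [-1, 0, 0], "angular": [0, 0, 0]},
  {"grip": 0, "xyz": [-1, 0, 0], "angular": [0, 0, 0]},
])

```text
time_s: 8.4
tcp_pos: [0.5332, -0.1822, 0.1466]
ee_rot: [[0.11, -0.994, 0.003], [-0.994, -0.11, -0.002], [0.002, -0.003, -1.0]]
wrist_force: [-1.1, -1.2, 7.3]
gripper_width: 0.138
gripper_force: 30.0
```

```bash
cat > knob.py <<'E'
from h import *
from station import r
def red(I,lo,hi):
    c=I[lo[1]:hi[1],lo[0]:hi[0]].astype(int);m=(c[...,0]>90)&(c[...,1]<70)&(c[...,2]<70)
    w=np.clip(c[...,0]-(c[...,1]+c[...,2])/2-30,0,None)*(c[...,1]<90)*(c[...,0]>1.8*c[...,1])*(c[...,2]*1.0>c[...,1]*.7)
    v,u=np.nonzero(w>10);W=w[v,u];return np.array([(u*W).sum(),(v*W).sum()])/W.sum()+lo,W.sum()
pc,pp=pickle.load(open("p.pkl","rb"));T=load("top");S=load("side")
def loc_x(cam,px): return loc(pp,cam.back([px],.090))*1e3
if __name__=="__main__":
    t0=pickle.load(open("top.pkl","rb"))["img"];s0=pickle.load(open("side.pkl","rb"))["img"]
    for n,C,I0,b in(("top",T,t0,((270,240),(316,265))),("side",S,s0,((305,190),(340,235)))):
        I1=r.capture(n)["img"]
        for I in(I0,I1):
            p,w=red(I,*b);print(n,p.round(2),w,loc_x(C,p).round(1))
    s=r.sense();print(s["tcp_pos"],s["wrist_force"])
E
python3 knob.py
```

```text
top [293.58 253.12] 1490.0 [[-158.    -0.4]]
top [nan nan] 0.0 [[nan nan]]
side [321.18 203.55] 616.0 [[-155.6   -1.7]]
side [321.   203.68] 215.5 [[-156.    -1.3]]
[ 0.53318524 -0.18217069  0.14658272] [-0.0369085  -1.25526109  6.91892551]knob.py:6: RuntimeWarning: invalid value encountered in divide
  v,u=np.nonzero(w>10);W=w[v,u];return np.array([(u*W).sum(),(v*W).sum()])/W.sum()+lo,W.sum()
```

```bash
python3 - <<'E'
from station import r
import cv2,numpy as np
from h import *
I=np.mean([r.capture("side")["img"] for _ in range(6)],0)[:,:,::-1];J=pickle.load(open("side.pkl","rb"))["img"][:,:,::-1]
def f(I,g):
    c=np.clip(cv2.resize(I[143:159,298:320].astype(np.float32),None,fx=18,fy=36,interpolation=cv2.INTER_CUBIC)*g,0,255).astype(np.uint8)
    for i in range(1,8): cv2.putText(c,str(72*i),(0,72*i),0,.35,(0,0,255));cv2.line(c,(0,72*i),(8,72*i),(0,0,255))
    for i in range(1,11): cv2.line(c,(36*i,0),(36*i,6),(0,0,255))
    return c
cv2.imwrite("pics/near3.png",np.hstack([f(I,1.8),f(J,1)]))
E
```

```text
(no output)
```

View pics/near3.png

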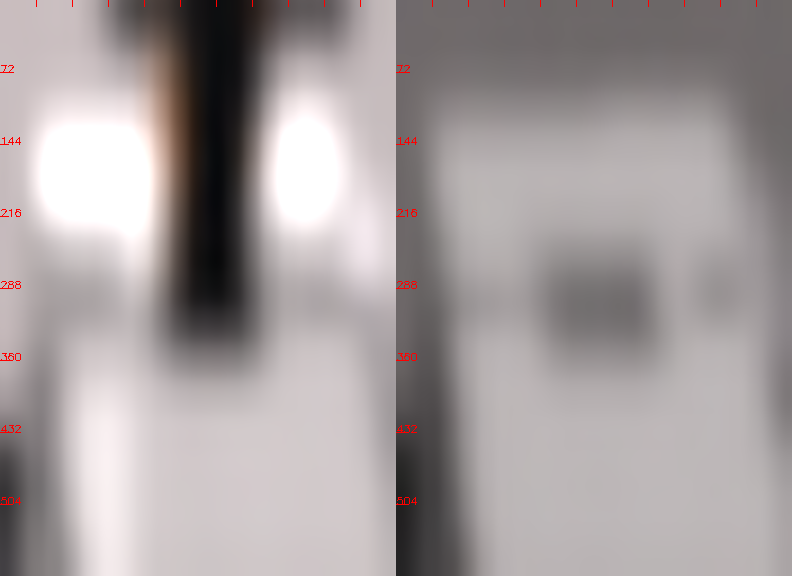

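Call:
move_arm([
  {"grip": 0, "xyz": [-0.5, 0, 0], "angular": [0, 0, 0]},
  {"grip": 0, "xyz": [-1, 0, 0], "angular": [0, 0, 0]},
  {"grip": 0, "xyz": [-1, 0, 0], "angular": [0, 0, 0]},
  {"grip": 0, "xyz": [-1, 0, 0], "angular": [0, 0, 0]},
])

```text
time_s: 9.2
tcp_pos: [0.533, -0.1812, 0.1466]
ee_rot: [[0.11, -0.994, 0.003], [-0.994, -0.11, -0.002], [0.002, -0.003, -1.0]]
wrist_force: [-0.1, -1.1, 7.5]
gripper_width: 0.138
gripper_force: 30.0
```

```bash
python3 knob.py 2>/dev/null| tail -3
```

```text
side [321.18 203.55] 616.0 [[-155.6   -1.7]]
side [321.04 204.1 ] 156.0 [[-157.3   -1.2]]
[ 0.53306692 -0.18120035  0.14658965] [-0.28783664 -1.6174904   7.43470227]
```

The knob shows the load dragged the carriage about 1.5 mm. I'll lift clear, shift 3 mm toward the front and lower again.

Call:
move_arm([
  {"grip": 0, "xyz": [0, 0, -3], "angular": [0, 0, 0]},
  {"grip": 0, "xyz": [0, 0, -5], "angular": [0, 0, 0]},
  {"grip": 0, "xyz": [-3, 0, -5], "angular": [0, 0, 0]},
  {"grip": 0, "xyz": [-3, 0, -5], "angular": [0, 0, 0]},
  {"grip": 0, "xyz": [-3, 0, -4], "angular": [0, 0, 0]},
  {"grip": 0, "xyz": [-3, 0, -3], "angular": [0, 0, 0]},
  {"grip": 0, "xyz": [-3, 0, -2], "angular": [0, 0, 0]},
  {"grip": 0, "xyz": [-3, 0, -1], "angular": [0, 0, 0]},
  {"grip": 0, "xyz": [-3, 0, 0], "angular": [0, 0, 0]},
  {"grip": 0, "xyz": [-3, 0, 0], "angular": [0, 0, 0]},
])

```text
time_s: 10.3
tcp_pos: [0.5317, -0.1778, 0.1468]
ee_rot: [[0.11, -0.994, 0.0], [-0.994, -0.11, -0.001], [0.001, -0.0, -1.0]]
wrist_force: [-2.9, 0.4, 8.9]
gripper_width: 0.139
gripper_force: 30.0
```

```bash
python3 knob.py 2>/dev/null| tail -2
```

```text
side [321.22 203.98] 151.5 [[-157.    -1.6]]
[ 0.53169179 -0.177829    0.14677232] [-2.93107449  1.00473562  8.69546215]
```

Still not in. I'll measure the in-hand offset properly: lift clear, take the amber plate's centroid, then turn the tool by half a turn and compare. The camera bias cancels between the two.

Call:
move_arm([
  {"grip": 0, "xyz": [0, 0, -20], "angular": [0, 0, 0]},
  {"grip": 0, "xyz": [0, 0, -50], "angular": [0, 0, 0]},
  {"grip": 0, "xyz": [0, 0, -60], "angular": [0, 0, 0]},
  {"grip": 0, "xyz": [0, 0, -60], "angular": [0, 0, 0]},
  {"grip": 0, "xyz": [0, 0, -60], "angular": [0, 0, 0]},
  {"grip": 0, "xyz": [0, 0, -60], "angular": [0, 0, 0]},
])

```text
time_s: 11.0
tcp_pos: [0.5308, -0.1773, 0.2034]
ee_rot: [[0.109, -0.994, -0.003], [-0.994, -0.109, 0.001], [-0.001, 0.003, -1.0]]
wrist_force: [-0.1, 0.2, 0.5]
gripper_width: 0.141
gripper_force: 30.0
```

```bash
cat > plate.py <<'E'
import sys
from h import *
from station import r
S=load("side")
s=[];I=[]
for _ in range(5): I.append(r.capture("side")["img"].astype(float));s.append(r.sense())
t=np.mean([q["tcp_pos"] for q in s],0);R=np.mean([q["ee_rot"] for q in s],0);I=np.mean(I,0)
P=t-[0,0,.0061];p=S.proj(P)[0]   # middle of the top plate, if centred
u0,v0=(p-12).astype(int);c=I[v0:v0+26,u0:u0+26]
w=np.clip(c[...,0]-c[...,2]-25,0,None)*(c[...,0]>60)
v,u=np.mgrid[:26,:26];rows=w.sum(1)
print("tcp",t.round(5),"x",R[:,0].round(4)," pred",p.round(2),"rows",[(v0+i,int(x)) for i,x in enumerate(rows) if x>0])
n,l,st,ce=cv2.connectedComponentsWithStats((w>0).astype(np.uint8))
for i in range(1,n):
    m=w*(l==i)
    if m.sum()>60: print("blob",np.round([(m*u).sum()/m.sum()+u0,(m*v).sum()/m.sum()+v0],2),int(m.sum()),st[i][:4]+[u0,v0,0,0])
pickle.dump((t,R,I),open(sys.argv[1],"wb"))
E
python3 plate.py a.pkl
```

```text
tcp [ 0.53117 -0.17743  0.20396] x [ 1.093e-01 -9.940e-01 -5.000e-04]  pred [311.78 109.26] rows [(np.int64(97), 519), (np.int64(98), 543), (np.int64(99), 557), (np.int64(100), 562), (np.int64(101), 581), (np.int64(102), 610), (np.int64(103), 642), (np.int64(104), 677), (np.int64(105), 703), (np.int64(106), 716), (np.int64(107), 730), (np.int64(108), 748), (np.int64(109), 720), (np.int64(110), 486), (np.int64(111), 181)]
blob [301.75 103.62] 4258 [299  97   8  14]
blob [313.45 103.91] 3782 [310  97   8  15]
blob [323.28 105.64] 942 [321  98   4  13]
```

Call:
move_arm([
  {"grip": 0, "xyz": [0, 0, 20], "angular": [0, 0, 0]},
  {"grip": 0, "xyz": [0, 0, 44], "angular": [0, 0, 0]},
  {"grip": 0, "xyz": [0, 0, 44], "angular": [0, 0, 0]},
  {"grip": 0, "xyz": [0, 0, 44], "angular": [0, 0, 0]},
  {"grip": 0, "xyz": [0, 0, 44], "angular": [0, 0, 0]},
])

```text
time_s: 11.75
tcp_pos: [0.5326, -0.1776, 0.1624]
ee_rot: [[0.11, -0.994, 0.002], [-0.994, -0.11, -0.001], [0.001, -0.002, -1.0]]
wrist_force: [-0.4, 0.1, -0.1]
gripper_width: 0.139
gripper_force: 30.0
```

```bash
python3 plate.py a.pkl
```

```text
tcp [ 0.53226 -0.17755  0.16218] x [ 1.095e-01 -9.940e-01  5.000e-04]  pred [309.99 127.45] rows [(np.int64(127), 176), (np.int64(128), 222), (np.int64(129), 192), (np.int64(140), 1)]
blob [311.36 128.03] 591 [309 127   6   3]
```

Call:
move_arm([
  {"grip": 0, "xyz": [0, 0, -20], "angular": [0, 0, 0]},
  {"grip": 0, "xyz": [0, 0, -44], "angular": [0, 0, 0]},
  {"grip": 0, "xyz": [0, 0, -44], "angular": [0, 0, 0.148]},
  {"grip": 0, "xyz": [0, 0, -44], "angular": [0, 0, 0.296]},
  {"grip": 0, "xyz": [0, 0, -44], "angular": [0, 0, 0.444]},
  {"grip": 0, "xyz": [0, 0, -44], "angular": [0, 0, 0.592]},
  {"grip": 0, "xyz": [0, 0, -44], "angular": [0, 0, 0.74]},
  {"grip": 0, "xyz": [0, 0, -44], "angular": [0, 0, 0.888]},
  {"grip": 0, "xyz": [0, 0, -44], "angular": [0, 0, 1.036]},
  {"grip": 0, "xyz": [0, 0, -44], "angular": [0, 0, 1.184]},
])

```text
time_s: 13.0
tcp_pos: [0.5317, -0.1775, 0.2055]
ee_rot: [[-0.882, -0.471, 0.001], [-0.471, 0.882, -0.0], [-0.001, -0.0, -1.0]]
wrist_force: [-0.4, -0.0, -0.4]
gripper_width: 0.141
gripper_force: 30.0
```

Call:
move_arm([
  {"grip": 0, "xyz": [0, 0, 0], "angular": [0, 0, 0.148]},
  {"grip": 0, "xyz": [0, 0, 0], "angular": [0, 0, 0.296]},
  {"grip": 0, "xyz": [0, 0, 0], "angular": [0, 0, 0.444]},
  {"grip": 0, "xyz": [0, 0, 0], "angular": [0, 0, 0.592]},
  {"grip": 0, "xyz": [0, 0, 0], "angular": [0, 0, 0.74]},
  {"grip": 0, "xyz": [0, 0, 0], "angular": [0, 0, 0.888]},
  {"grip": 0, "xyz": [0, 0, 0], "angular": [0, 0, 1.036]},
  {"grip": 0, "xyz": [0, 0, 0], "angular": [0, 0, 1.184]},
  {"grip": 0, "xyz": [0, 0, 0], "angular": [0, 0, 1.332]},
  {"grip": 0, "xyz": [0, 0, 0], "angular": [0, 0, 1.48]},
])

```text
time_s: 14.0
tcp_pos: [0.5317, -0.1775, 0.2054]
ee_rot: [[-0.549, 0.836, 0.001], [0.836, 0.549, -0.0], [-0.0, 0.0, -1.0]]
wrist_force: [-0.2, 0.4, -0.7]
gripper_width: 0.137
gripper_force: 30.0
```

Call:
move_arm([
  {"grip": 0, "xyz": [0, 0, 0], "angular": [0, 0, 0.148]},
  {"grip": 0, "xyz": [0, 0, 0], "angular": [0, 0, 0.296]},
  {"grip": 0, "xyz": [0, 0, 0], "angular": [0, 0, 0.444]},
  {"grip": 0, "xyz": [0, 0, 0], "angular": [0, 0, 0.4776]},
  {"grip": 0, "xyz": [0, 0, 0], "angular": [0, 0, 0.4776]},
  {"grip": 0, "xyz": [0, 0, 20], "angular": [0, 0, 0.4776]},
  {"grip": 0, "xyz": [0, 0, 44], "angular": [0, 0, 0.4776]},
  {"grip": 0, "xyz": [0, 0, 44], "angular": [0, 0, 0.4776]},
  {"grip": 0, "xyz": [0, 0, 44], "angular": [0, 0, 0.4776]},
  {"grip": 0, "xyz": [0, 0, 44], "angular": [0, 0, 0.4776]},
])

```text
time_s: 15.0
tcp_pos: [0.5326, -0.1777, 0.1625]
ee_rot: [[-0.11, 0.994, 0.002], [0.994, 0.11, -0.001], [-0.001, 0.002, -1.0]]
wrist_force: [-0.4, -0.9, 0.5]
gripper_width: 0.143
gripper_force: 30.0
```

```bash
python3 plate.py b.pkl
```

```text
tcp [ 0.53226 -0.17755  0.16221] x [-1.097e-01  9.940e-01 -5.000e-04]  pred [309.99 127.44] rows [(np.int64(127), 57), (np.int64(128), 138), (np.int64(129), 234), (np.int64(130), 99), (np.int64(139), 3), (np.int64(140), 3)]
blob [311.47 128.71] 528 [309 127   6   4]
```

Turning by half a turn shifts the blob by 0.68 px, which means the filter sits about 1.5 mm along tool +x. Together with the two failed touches, that puts the pocket at x≈36.6 mm, so I'll aim there.

Call:
move_arm([
  {"grip": 0, "xyz": [-3, 0, 0], "angular": [0, 0, 0]},
  {"grip": 0, "xyz": [-5.3, 0, 3], "angular": [0, 0, 0]},
  {"grip": 0, "xyz": [-5.3, 0, 8], "angular": [0, 0, 0]},
  {"grip": 0, "xyz": [-5.3, 0, 12], "angular": [0, 0, 0]},
  {"grip": 0, "xyz": [-5.3, 0, 14], "angular": [0, 0, 0]},
  {"grip": 0, "xyz": [-5.3, 0, 15], "angular": [0, 0, 0]},
  {"grip": 0, "xyz": [-5.3, 0, 16], "angular": [0, 0, 0]},
  {"grip": 0, "xyz": [-5.3, 0, 17], "angular": [0, 0, 0]},
  {"grip": 0, "xyz": [-5.3, 0, 18], "angular": [0, 0, 0]},
  {"grip": 0, "xyz": [-5.3, 0, 18], "angular": [0, 0, 0]},
])

```text
time_s: 16.25
tcp_pos: [0.5322, -0.1835, 0.1464]
ee_rot: [[-0.111, 0.994, 0.0], [0.994, 0.111, -0.002], [-0.002, 0.0, -1.0]]
wrist_force: [-5.4, 0.6, 16.5]
gripper_width: 0.137
gripper_force: 30.0
```

```bash
python3 - <<'E'
from h import *
S=load("side");pc,pp=pickle.load(open("p.pkl","rb"))
for dv in(.3,.6,.9):
    print(dv,(loc(pp,S.back([(309.2-1.42,151.15-dv)],.096))*1e3).round(1))
for n in "ab":
    t,R,I=pickle.load(open(n+".pkl","rb"));print(n,loc(pp,t[None])*1e3)
    for v in range(123,136): print(v,I[v,306:318].round().astype(int).tolist())
E
python3 knob.py 2>/dev/null|tail -2
```

```text
0.3 [[38.1  1. ]]
0.6 [[39.4  0.8]]
0.9 [[40.8  0.6]]
a [[32.74455761  0.46619063]]
123 [[12, 13, 13], [16, 16, 17], [19, 30, 32], [19, 54, 60], [20, 73, 81], [21, 80, 90], [20, 81, 90], [20, 74, 82], [18, 54, 60], [19, 29, 32], [20, 20, 21], [17, 17, 17]]
124 [[12, 12, 13], [17, 18, 19], [20, 33, 36], [20, 58, 65], [22, 75, 83], [21, 80, 89], [22, 79, 88], [20, 69, 77], [17, 47, 51], [18, 25, 26], [19, 20, 20], [18, 19, 19]]
125 [[14, 15, 16], [19, 19, 20], [22, 35, 38], [29, 60, 65], [34, 74, 81], [35, 77, 84], [34, 75, 82], [28, 63, 69], [22, 41, 45], [18, 23, 25], [20, 19, 21], [18, 18, 18]]
126 [[14, 14, 14], [18, 19, 19], [37, 35, 33], [63, 61, 56], [76, 72, 67], [79, 75, 69], [76, 72, 67], [63, 60, 56], [40, 39, 36], [24, 24, 23], [20, 19, 20], [16, 16, 17]]
127 [[14, 14, 14], [21, 19, 19], [54, 38, 29], [96, 68, 45], [115, 81, 53], [119, 84, 54], [116, 82, 54], [101, 72, 47], [68, 48, 33], [34, 26, 22], [20, 20, 20], [16, 16, 17]]
128 [[14, 14, 15], [21, 19, 19], [53, 37, 27], [97, 67, 43], [117, 82, 51], [122, 85, 52], [121, 83, 50], [111, 76, 46], [80, 54, 33], [41, 30, 23]
[... 2882 characters left out ...]
10], [7, 7, 9], [10, 9, 10], [14, 13, 14], [19, 17, 19], [19, 18, 20], [22, 21, 23]]
133 [[15, 14, 15], [18, 18, 18], [18, 17, 18], [12, 11, 13], [9, 9, 11], [8, 7, 8], [9, 9, 10], [10, 10, 10], [15, 14, 15], [20, 19, 20], [18, 17, 19], [25, 23, 25]]
134 [[14, 14, 14], [17, 16, 17], [17, 16, 17], [14, 13, 15], [10, 10, 12], [8, 8, 9], [9, 8, 10], [8, 8, 9], [14, 14, 15], [19, 19, 20], [18, 18, 19], [27, 26, 27]]
135 [[16, 15, 16], [18, 18, 19], [18, 18, 19], [13, 13, 14], [8, 8, 8], [9, 9, 10], [8, 8, 9], [9, 10, 10], [16, 15, 16], [19, 17, 18], [18, 17, 18], [31, 29, 30]]
side [320.87 203.72] 265.5 [[-156.1   -1.1]]
[ 0.53218437 -0.18351879  0.14642299] [-6.90726738  0.32480667 15.38836395]
```

A closer look at the plate edges gives an in-hand offset of about 0.85 mm and almost no vertical bias in the side camera. That puts the pocket at x≈36, y≈+1, so I'll lift, correct and lower again.

Call:
move_arm([
  {"grip": 0, "xyz": [0, 0, -4], "angular": [0, 0, 0]},
  {"grip": 0, "xyz": [0, 0, -6], "angular": [0, 0, 0]},
  {"grip": 0, "xyz": [1.9, 0.6, -6], "angular": [0, 0, 0]},
  {"grip": 0, "xyz": [1.9, 0.6, -6], "angular": [0, 0, 0]},
  {"grip": 0, "xyz": [1.9, 0.6, -4.5], "angular": [0, 0, 0]},
  {"grip": 0, "xyz": [1.9, 0.6, -3], "angular": [0, 0, 0]},
  {"grip": 0, "xyz": [1.9, 0.6, -2], "angular": [0, 0, 0]},
  {"grip": 0, "xyz": [1.9, 0.6, -1], "angular": [0, 0, 0]},
  {"grip": 0, "xyz": [1.9, 0.6, -1], "angular": [0, 0, 0]},
])

```text
time_s: 17.25
tcp_pos: [0.5329, -0.1814, 0.1467]
ee_rot: [[-0.111, 0.994, 0.001], [0.994, 0.111, -0.002], [-0.002, 0.001, -1.0]]
wrist_force: [-4.6, -0.3, 13.0]
gripper_width: 0.137
gripper_force: 30.0
```

```bash
python3 knob.py 2>/dev/null|tail -2
```

```text
side [320.93 203.56] 287.5 [[-155.6   -1.3]]
[ 0.53289618 -0.18141198  0.14670307] [-4.10603469  0.2075739  12.69416901]
```

```bash
python3 - <<'E'
from h import *
S=load("side");pc,pp=pickle.load(open("p.pkl","rb"))
J=pickle.load(open("side.pkl","rb"))["img"].astype(float)
A=pickle.load(open("a.pkl","rb"));B=pickle.load(open("b.pkl","rb"))
print("rows 136..164, mean cols 310-312: init, a, b")
for v in range(136,166): print(v,J[v,307:312].mean(1).round().tolist(),J[v,302:305].mean().round(),"|",A[2][v,309:314].mean(1).round().tolist(),"|",B[2][v,309:314].mean(1).round().tolist())
print("rows init 148-154, cols 298-320")
for v in range(147,156): print(v,J[v,298:320].mean(1).round().astype(int).tolist())
h=.00625
for nm,(t,R,_) in(("a",A),("b",B)):
  for o in(-.002,0,.002):
    f=t+o*R[:,0]
    e=np.array([0.109,-.994,0])*-h
    print(nm,o,"foot front",S.proj(f+e-[0,0,.0511]).round(2),"top back/front",S.proj(f-e-[0,0,.0061])[0,1].round(2),S.proj(f+e-[0,0,.0061])[0,1].round(2))
for x in(.036,.038,.04,.042): print(x,S.proj([[*to(pp,(x+d,.0005)),.096] for d in(-.00725,0,.00725)])[:,1].round(2))
E
```

```text
rows 136..164, mean cols 310-312: init, a, b
136 [106.0, 106.0, 106.0, 106.0, 106.0] 108.0 | [12.0, 9.0, 8.0, 10.0, 12.0] | [11.0, 8.0, 9.0, 9.0, 10.0]
137 [107.0, 107.0, 106.0, 106.0, 106.0] 108.0 | [12.0, 8.0, 9.0, 11.0, 19.0] | [14.0, 9.0, 8.0, 10.0, 18.0]
138 [106.0, 107.0, 106.0, 106.0, 106.0] 108.0 | [15.0, 8.0, 9.0, 16.0, 35.0] | [16.0, 11.0, 10.0, 14.0, 34.0]
139 [107.0, 106.0, 107.0, 106.0, 106.0] 108.0 | [19.0, 9.0, 9.0, 19.0, 50.0] | [21.0, 9.0, 9.0, 17.0, 47.0]
140 [107.0, 107.0, 107.0, 107.0, 107.0] 108.0 | [18.0, 10.0, 10.0, 22.0, 55.0] | [21.0, 9.0, 10.0, 20.0, 53.0]
141 [107.0, 106.0, 106.0, 106.0, 106.0] 107.0 | [18.0, 9.0, 9.0, 25.0, 59.0] | [19.0, 9.0, 9.0, 21.0, 55.0]
142 [106.0, 107.0, 106.0, 107.0, 106.0] 108.0 | [17.0, 8.0, 10.0, 28.0, 65.0] | [18.0, 10.0, 9.0, 25.0, 60.0]
143 [107.0, 106.0, 107.0, 106.0, 106.0] 108.0 | [16.0, 9.0, 11.0, 30.0, 67.0] | [16.0, 10.0, 10.0, 30.0, 65.0]
144 [110.0, 109.0, 109.0, 110.0, 110.0] 110.0 | [11.0, 9.0, 10.0, 33.0, 71.0] | [13.0, 9.0, 10.0, 33.0, 70.0]
145 [125.0, 125.0, 129.0, 132.0, 132.0] 126.0 | [15.0, 12.0, 14.0, 42.0,
[... 3268 characters left out ...]
83, 185, 185, 184, 182, 182, 182, 182, 182, 184, 185, 185, 186, 185, 181, 162, 131]
155 [52, 65, 79, 125, 167, 182, 185, 186, 186, 185, 185, 185, 186, 186, 187, 186, 186, 186, 185, 182, 172, 151]
a -0.002 foot front [[309.15 147.82]] top back/front 126.57 129.17
a 0 foot front [[309.04 147.38]] top back/front 126.16 128.75
a 0.002 foot front [[308.93 146.94]] top back/front 125.75 128.33
b -0.002 foot front [[308.93 146.93]] top back/front 125.74 128.32
b 0 foot front [[309.04 147.37]] top back/front 126.15 128.74
b 0.002 foot front [[309.15 147.81]] top back/front 126.56 129.16
0.036 [152.89 151.3  149.72]
0.038 [152.45 150.86 149.29]
0.04 [152.01 150.43 148.86]
0.042 [151.57 149.99 148.44]
```

```bash
python3 - <<'E'
from h import *
S=load("side");pc,pp=pickle.load(open("p.pkl","rb"))
A=pickle.load(open("a.pkl","rb"));B=pickle.load(open("b.pkl","rb"))
for v in(141,143,144,145):print(v,A[2][v,302:318].mean(1).round().astype(int).tolist(),B[2][v,302:318].mean(1).round().astype(int).tolist())
t=A[0];ex=np.array([.109,-.994,0]);ey=np.array([.994,.109,0]);h=.00625
for z in(.0511,.046):print("foot corners (front -y,+y; back +y) u",S.proj([t-h*ex-h*ey-[0,0,z],t-h*ex+h*ey-[0,0,z],t+h*ex+h*ey-[0,0,z]]).round(2).tolist())
h=.00725
for y in(-.002,-.001,0,.001,.002):print(y,"mouth mid-depth edges",S.proj([[*to(pp,(.036,y-h)),.096],[*to(pp,(.036,y+h)),.096]])[:,0].round(2), "ticks",S.proj([[*to(pp,(.036,y-.019)),.096],[*to(pp,(.036,y+.019)),.096]])[:,0].round(2))
I=np.mean([__import__("station").r.capture("side")["img"] for _ in range(3)],0)
print("now");
for v in range(144,158):print(v,I[v,300:320].mean(1).round().astype(int).tolist())
E
```

```text
141 [109, 107, 107, 106, 101, 79, 45, 18, 9, 9, 25, 59, 91, 104, 107, 107] [109, 107, 106, 106, 101, 81, 48, 19, 9, 9, 21, 55, 89, 104, 107, 107]
143 [109, 107, 107, 106, 100, 76, 40, 16, 9, 11, 30, 67, 95, 105, 107, 107] [109, 107, 106, 106, 100, 77, 42, 16, 10, 10, 30, 65, 94, 105, 107, 107]
144 [109, 109, 107, 107, 101, 75, 36, 11, 9, 10, 33, 71, 96, 107, 108, 107] [110, 108, 108, 107, 100, 75, 38, 13, 9, 10, 33, 70, 96, 107, 109, 107]
145 [118, 117, 117, 116, 109, 81, 40, 15, 12, 14, 42, 83, 108, 118, 114, 109] [118, 118, 116, 116, 107, 78, 38, 12, 10, 12, 41, 82, 108, 117, 114, 109]
foot corners (front -y,+y; back +y) u [[311.86, 147.34], [306.23, 147.42], [305.58, 144.71]]
foot corners (front -y,+y; back +y) u [[312.01, 145.28], [306.36, 145.36], [305.71, 142.67]]
-0.002 mouth mid-depth edges [312.41 305.99] ticks [317.6  300.78]
-0.001 mouth mid-depth edges [311.97 305.55] ticks [317.16 300.34]
0 mouth mid-depth edges [311.53 305.11] ticks [316.72 299.9 ]
0.001 mouth mid-depth edges [311.08 304.66] ticks [316.28 299.45]
0.002 mouth mid-depth edges [310.64 304.22] ticks [315.84
[... 670 characters left out ...]
114, 123, 117]
151 [86, 85, 87, 92, 100, 104, 87, 52, 22, 11, 10, 25, 58, 90, 95, 91, 90, 96, 100, 101]
152 [81, 92, 103, 108, 108, 104, 89, 59, 34, 26, 26, 35, 66, 96, 107, 108, 107, 103, 96, 93]
153 [75, 95, 114, 119, 117, 112, 103, 86, 71, 67, 67, 71, 87, 104, 112, 114, 113, 109, 99, 91]
154 [72, 98, 122, 130, 125, 118, 113, 108, 105, 104, 105, 106, 108, 112, 113, 114, 114, 111, 103, 90]
155 [70, 97, 124, 134, 132, 123, 116, 114, 113, 113, 114, 114, 115, 115, 114, 114, 114, 112, 106, 93]
156 [68, 93, 122, 134, 133, 124, 116, 114, 113, 113, 114, 114, 115, 114, 114, 114, 114, 113, 110, 99]
157 [73, 89, 117, 132, 133, 123, 116, 114, 113, 113, 113, 114, 115, 114, 114, 113, 113, 114, 111, 102]
```

Now the numbers agree at contact height. The foot's right edge is at 312.0 (should be 311.35) and its front edge at 152.8 (should be 152.3). The filter must move about 1.6 mm toward +y and 2.2 mm toward +x of the photometer.

Call:
move_arm([
  {"grip": 0, "xyz": [0, 0, -3], "angular": [0, 0, 0]},
  {"grip": 0, "xyz": [0, 0, -5], "angular": [0, 0, 0]},
  {"grip": 0, "xyz": [-2.2, 1.6, -5], "angular": [0, 0, 0]},
  {"grip": 0, "xyz": [-2.2, 1.6, -5], "angular": [0, 0, 0]},
  {"grip": 0, "xyz": [-2.2, 1.6, -4], "angular": [0, 0, 0]},
  {"grip": 0, "xyz": [-2.2, 1.6, -3], "angular": [0, 0, 0]},
  {"grip": 0, "xyz": [-2.2, 1.6, -2], "angular": [0, 0, 0]},
  {"grip": 0, "xyz": [-2.2, 1.6, -1], "angular": [0, 0, 0]},
  {"grip": 0, "xyz": [-2.2, 1.6, 0], "angular": [0, 0, 0]},
  {"grip": 0, "xyz": [-2.2, 1.6, 0], "angular": [0, 0, 0]},
])

```text
time_s: 18.5
tcp_pos: [0.5346, -0.1833, 0.1467]
ee_rot: [[-0.111, 0.994, 0.001], [0.994, 0.111, -0.002], [-0.002, 0.001, -1.0]]
wrist_force: [-4.0, 0.6, 12.4]
gripper_width: 0.139
gripper_force: 30.0
```

```bash
python3 - <<'E'
from h import *
from station import r
I=np.mean([r.capture("side")["img"] for _ in range(3)],0)
for v in range(146,157):print(v,I[v,300:320].mean(1).round().astype(int).tolist())
J=pickle.load(open("side.pkl","rb"))["img"].astype(float)
f=lambda I,g:np.clip(cv2.resize(I[118:168,288:330].astype(np.float32),None,fx=9.5,fy=11,interpolation=cv2.INTER_LANCZOS4)*g,0,255).astype(np.uint8)
cv2.imwrite("pics/near4.png",np.hstack([f(I,1.7),f(J,1)])[:,:,::-1])
E
python3 knob.py 2>/dev/null|tail -2
```

```text
146 [139, 150, 152, 152, 149, 135, 98, 48, 16, 9, 15, 63, 119, 147, 156, 153, 137, 118, 109, 107]
147 [151, 167, 171, 171, 168, 151, 109, 52, 16, 10, 19, 79, 139, 159, 160, 156, 144, 128, 116, 110]
148 [144, 160, 164, 165, 166, 151, 108, 51, 15, 8, 17, 76, 130, 140, 133, 129, 129, 131, 127, 116]
149 [114, 124, 129, 135, 144, 135, 95, 43, 12, 8, 14, 58, 104, 116, 111, 108, 114, 127, 127, 116]
150 [96, 101, 104, 107, 112, 104, 72, 33, 12, 7, 15, 49, 90, 106, 102, 98, 101, 113, 111, 104]
151 [88, 89, 92, 94, 97, 89, 63, 31, 18, 17, 20, 47, 83, 103, 103, 99, 100, 102, 98, 96]
152 [82, 94, 105, 109, 108, 100, 78, 54, 42, 41, 44, 61, 88, 105, 110, 110, 109, 106, 96, 93]
153 [76, 96, 114, 119, 116, 111, 99, 86, 80, 79, 81, 90, 103, 111, 113, 114, 113, 110, 98, 90]
154 [73, 98, 122, 129, 122, 115, 112, 108, 107, 107, 108, 110, 113, 114, 114, 114, 113, 111, 102, 88]
155 [72, 98, 124, 131, 123, 116, 114, 114, 113, 113, 114, 115, 115, 114, 114, 114, 114, 113, 106, 93]
156 [71, 94, 121, 131, 123, 116, 115, 114, 113, 113, 114, 115, 115, 114, 114, 114, 114, 113, 109, 98]
side [320.99 203.32] 258.0 [[-154.8   -1.5]]
[ 0.53459657 -0.18334373  0.1466473 ] [-3.14181438  0.43286965 11.84805907]
```

View pics/near4.png

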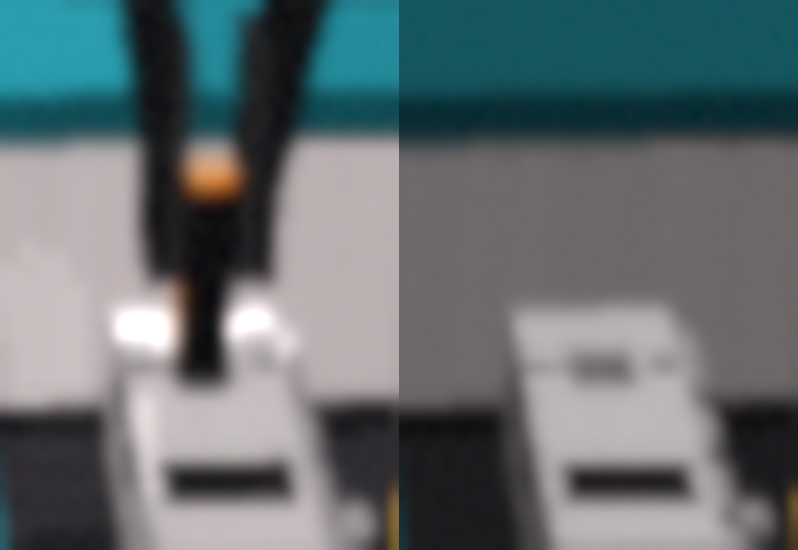

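The foot's right edge (311.3) now matches, but its front edge (152.5 against about 152.1) still lies ahead of the pocket's. I'll reduce the load to about 3 N, so the carriage isn't dragged, and slide in 1 mm steps toward the back.

Call:
move_arm([
  {"grip": 0, "xyz": [0, 0, -2.5], "angular": [0, 0, 0]},
  {"grip": 0, "xyz": [-0.6, 0, -2.5], "angular": [0, 0, 0]},
  {"grip": 0, "xyz": [-1.2, 0, -2.5], "angular": [0, 0, 0]},
  {"grip": 0, "xyz": [-1.2, 0, -2], "angular": [0, 0, 0]},
  {"grip": 0, "xyz": [-1.2, 0, -2], "angular": [0, 0, 0]},
])

```text
time_s: 19.25
tcp_pos: [0.5349, -0.1842, 0.1468]
ee_rot: [[-0.11, 0.994, 0.001], [0.994, 0.11, -0.001], [-0.001, 0.001, -1.0]]
wrist_force: [-1.8, 0.4, 6.4]
gripper_width: 0.139
gripper_force: 30.0
```

Call:
move_arm([
  {"grip": 0, "xyz": [-0.5, 0, 0], "angular": [0, 0, 0]},
  {"grip": 0, "xyz": [-1, 0, 0], "angular": [0, 0, 0]},
  {"grip": 0, "xyz": [-1, 0, 0], "angular": [0, 0, 0]},
])

```text
time_s: 19.55
tcp_pos: [0.5351, -0.1854, 0.1468]
ee_rot: [[-0.11, 0.994, 0.001], [0.994, 0.11, -0.001], [-0.001, 0.001, -1.0]]
wrist_force: [-1.7, -1.1, 5.5]
gripper_width: 0.139
gripper_force: 30.0
```

Call:
move_arm([
  {"grip": 0, "xyz": [-0.5, 0, 0], "angular": [0, 0, 0]},
  {"grip": 0, "xyz": [-1, 0, 0], "angular": [0, 0, 0]},
  {"grip": 0, "xyz": [-1, 0, 0], "angular": [0, 0, 0]},
])

```text
time_s: 19.85
tcp_pos: [0.5352, -0.1868, 0.1468]
ee_rot: [[-0.11, 0.994, 0.001], [0.994, 0.11, -0.002], [-0.002, 0.001, -1.0]]
wrist_force: [-0.7, -2.0, 4.6]
gripper_width: 0.139
gripper_force: 30.0
```

```bash
cat > foot.py <<'E'
from h import *
from station import r
I=np.mean([r.capture("side")["img"] for _ in range(4)],0).mean(2)
J=pickle.load(open("side.pkl","rb"))["img"].mean(2)
for v in range(144,156):print(v,I[v,300:320].round().astype(int).tolist())
s=r.sense();print(s["tcp_pos"],s["wrist_force"])
E
python3 foot.py; python3 knob.py 2>/dev/null|tail -2
```

```text
144 [118, 123, 124, 122, 117, 98, 65, 30, 12, 10, 19, 58, 100, 118, 122, 120, 113, 109, 107, 106]
145 [139, 150, 152, 152, 146, 123, 80, 35, 11, 9, 24, 75, 125, 145, 149, 146, 130, 113, 108, 107]
146 [155, 168, 170, 170, 165, 138, 88, 36, 10, 9, 28, 80, 133, 153, 159, 160, 145, 124, 114, 109]
147 [146, 161, 164, 165, 162, 135, 81, 31, 10, 10, 27, 69, 110, 127, 136, 148, 147, 136, 126, 115]
148 [115, 126, 129, 134, 140, 117, 69, 25, 9, 9, 30, 67, 98, 110, 113, 121, 126, 132, 129, 117]
149 [94, 98, 101, 105, 108, 88, 51, 19, 9, 10, 32, 69, 97, 105, 101, 97, 102, 118, 123, 115]
150 [84, 84, 86, 88, 91, 76, 47, 22, 16, 16, 32, 64, 91, 99, 95, 90, 92, 100, 102, 102]
151 [83, 94, 104, 107, 104, 89, 63, 45, 41, 41, 48, 69, 92, 105, 108, 107, 106, 102, 95, 95]
152 [79, 100, 116, 119, 115, 105, 90, 81, 79, 79, 81, 90, 102, 110, 113, 113, 112, 107, 96, 93]
153 [77, 103, 124, 129, 122, 114, 110, 107, 106, 107, 107, 109, 112, 113, 114, 114, 114, 110, 99, 92]
154 [75, 101, 125, 131, 123, 116, 114, 114, 113, 113, 114, 114, 115, 114, 114, 114, 114, 112, 103, 92]
155 [74, 99, 123, 129, 121, 115, 114, 114, 113, 114, 114, 114, 115, 114, 114, 114, 114, 112, 106, 93]
[ 0.53523103 -0.18689111  0.14686077] [-0.60772873 -2.57720061  4.68228332]
side [320.24 202.31] 189.0 [[-151.5   -0.5]]
[ 0.5352505  -0.18691215  0.14684347] [-0.69383449 -2.2825433   5.24075194]
```

The ticks show that the carriage has followed the filter: the foot edge is 1.45 px from the tick line (1.37 wanted), so x is aligned. I'll scan along y under light load.

Call:
move_arm([
  {"grip": 0, "xyz": [0, -0.5, 0], "angular": [0, 0, 0]},
  {"grip": 0, "xyz": [0, -1, 0], "angular": [0, 0, 0]},
  {"grip": 0, "xyz": [0, -1, 0], "angular": [0, 0, 0]},
])

```text
time_s: 20.45
tcp_pos: [0.535, -0.1868, 0.1469]
ee_rot: [[-0.11, 0.994, 0.003], [0.994, 0.11, -0.001], [-0.002, 0.003, -1.0]]
wrist_force: [1.0, -3.3, 4.4]
gripper_width: 0.14
gripper_force: 30.0
```

Call:
move_arm([
  {"grip": 0, "xyz": [0, -0.5, 0], "angular": [0, 0, 0]},
  {"grip": 0, "xyz": [0, -1, 0], "angular": [0, 0, 0]},
  {"grip": 0, "xyz": [0, -1, 0], "angular": [0, 0, 0]},
])

```text
time_s: 20.75
tcp_pos: [0.5343, -0.1864, 0.1469]
ee_rot: [[-0.11, 0.994, 0.004], [0.994, 0.11, -0.001], [-0.001, 0.004, -1.0]]
wrist_force: [2.3, -2.4, 4.5]
gripper_width: 0.141
gripper_force: 30.0
```

```bash
python3 foot.py; python3 knob.py 2>/dev/null|tail -2
```

```text
144 [120, 124, 124, 121, 117, 104, 74, 38, 14, 7, 12, 46, 90, 112, 120, 119, 113, 108, 107, 106]
145 [142, 151, 152, 152, 148, 131, 92, 44, 14, 8, 15, 66, 121, 145, 150, 146, 129, 113, 108, 107]
146 [156, 168, 170, 170, 168, 150, 107, 49, 13, 9, 18, 80, 142, 164, 164, 161, 144, 124, 114, 109]
147 [145, 161, 163, 165, 166, 151, 108, 50, 14, 10, 19, 77, 136, 155, 150, 151, 147, 136, 126, 115]
148 [115, 126, 129, 135, 144, 136, 97, 45, 13, 8, 19, 60, 107, 123, 120, 121, 126, 132, 130, 117]
149 [94, 98, 101, 105, 111, 103, 72, 33, 11, 9, 18, 54, 91, 104, 99, 94, 101, 118, 123, 115]
150 [84, 84, 86, 89, 93, 85, 57, 27, 12, 11, 20, 51, 86, 98, 94, 90, 92, 100, 102, 102]
151 [83, 94, 104, 107, 107, 98, 71, 42, 31, 31, 37, 61, 90, 104, 108, 107, 107, 102, 95, 95]
152 [79, 100, 116, 120, 119, 110, 90, 75, 71, 71, 74, 86, 101, 110, 113, 113, 112, 106, 96, 92]
153 [77, 103, 125, 131, 127, 119, 110, 106, 105, 105, 106, 108, 112, 113, 114, 114, 114, 110, 99, 92]
154 [75, 102, 125, 132, 125, 118, 115, 113, 113, 113, 114, 114, 115, 114, 114, 114, 114, 111, 103, 92]
155 [74, 99, 124, 132, 124, 116, 114, 114, 113, 113, 114, 114, 114, 114, 114, 114, 114, 112, 106, 94]
[ 0.53434921 -0.18641506  0.1468576 ] [ 2.91307804 -4.32953721  5.01533027]
side [320.43 202.2 ] 174.5 [[-151.2   -0.9]]
[ 0.53433458 -0.18641633  0.14684577] [ 2.54180222 -2.44316695  5.63731358]
```

Friction is high (about 0.7), and by all measures the filter is within 1 mm. The carriage now sits in the 12 mm notch, so I'll wiggle around this spot under light load.

Call:
move_arm([
  {"grip": 0, "xyz": [0, 0, -2], "angular": [0, 0, 0]},
  {"grip": 0, "xyz": [0.7, 0, -3], "angular": [0, 0, 0]},
  {"grip": 0, "xyz": [0.7, 0, -3], "angular": [0, 0, 0]},
  {"grip": 0, "xyz": [0.7, 0, -1], "angular": [0, 0, 0]},
  {"grip": 0, "xyz": [0.7, 0, 0.5], "angular": [0, 0, 0]},
  {"grip": 0, "xyz": [0.7, 0, 0.5], "angular": [0, 0, 0]},
])

```text
time_s: 21.65
tcp_pos: [0.5322, -0.1855, 0.1468]
ee_rot: [[-0.11, 0.994, -0.001], [0.994, 0.11, -0.0], [-0.0, -0.001, -1.0]]
wrist_force: [-3.3, 2.1, 8.5]
gripper_width: 0.141
gripper_force: 30.0
```

Call:
move_arm([
  {"grip": 0, "xyz": [0, 0, -3], "angular": [0, 0, 0]},
  {"grip": 0, "xyz": [-1.5, 0, -4], "angular": [0, 0, 0]},
  {"grip": 0, "xyz": [-1.5, 0, -4], "angular": [0, 0, 0]},
  {"grip": 0, "xyz": [-1.5, 0, -1.5], "angular": [0, 0, 0]},
  {"grip": 0, "xyz": [-1.5, 0, 0], "angular": [0, 0, 0]},
  {"grip": 0, "xyz": [-1.5, 0, 0], "angular": [0, 0, 0]},
])

```text
time_s: 22.25
tcp_pos: [0.5331, -0.1872, 0.1468]
ee_rot: [[-0.11, 0.994, 0.0], [0.994, 0.11, -0.001], [-0.001, 0.0, -1.0]]
wrist_force: [-2.3, 0.9, 7.0]
gripper_width: 0.137
gripper_force: 30.0
```

Call:
move_arm([
  {"grip": 0, "xyz": [0, 0, -3], "angular": [0, 0, 0]},
  {"grip": 0, "xyz": [1.2, 1.2, -4], "angular": [0, 0, 0]},
  {"grip": 0, "xyz": [1.2, 1.2, -4], "angular": [0, 0, 0]},
  {"grip": 0, "xyz": [1.2, 1.2, -1.5], "angular": [0, 0, 0]},
  {"grip": 0, "xyz": [1.2, 1.2, 0], "angular": [0, 0, 0]},
  {"grip": 0, "xyz": [1.2, 1.2, 0], "angular": [0, 0, 0]},
])

```text
time_s: 22.85
tcp_pos: [0.5342, -0.1858, 0.1468]
ee_rot: [[-0.11, 0.994, 0.0], [0.994, 0.11, -0.001], [-0.001, 0.0, -1.0]]
wrist_force: [-2.3, 0.8, 7.0]
gripper_width: 0.141
gripper_force: 30.0
```

```bash
python3 foot.py|tail -10; python3 knob.py 2>/dev/null|tail -2
```

```text
147 [145, 160, 163, 165, 166, 151, 110, 53, 16, 9, 15, 66, 124, 153, 162, 160, 151, 140, 128, 115]
148 [114, 124, 126, 132, 142, 130, 90, 42, 14, 10, 14, 62, 113, 126, 125, 124, 128, 133, 130, 117]
149 [95, 97, 97, 101, 112, 106, 75, 34, 13, 9, 12, 51, 92, 101, 96, 96, 106, 121, 124, 115]
150 [88, 94, 97, 100, 104, 96, 67, 31, 12, 10, 14, 46, 86, 103, 106, 107, 108, 108, 104, 102]
151 [83, 98, 109, 111, 111, 102, 75, 44, 27, 26, 30, 56, 90, 107, 112, 113, 111, 105, 95, 96]
152 [76, 100, 116, 119, 116, 110, 94, 76, 68, 67, 70, 82, 101, 111, 114, 113, 113, 107, 96, 93]
153 [73, 103, 124, 129, 122, 115, 110, 106, 104, 104, 105, 108, 111, 114, 114, 114, 113, 110, 100, 93]
154 [72, 102, 126, 132, 124, 116, 114, 114, 113, 113, 114, 114, 114, 114, 114, 114, 114, 112, 104, 92]
155 [75, 98, 123, 131, 123, 116, 114, 114, 113, 113, 114, 115, 114, 114, 113, 114, 113, 112, 106, 93]
[ 0.53420027 -0.18577036  0.14684153] [-1.33593621  1.45333037  7.19005185]
side [321.   201.45] 266.0 [[-148.8   -2.4]]
[ 0.53420912 -0.18577051  0.14682845] [-2.11460863  1.21483565  7.84498223]
```

The ticks are now at v≈149.5, because the carriage slipped further into its notch, and the foot edge is at 151.7. The filter is therefore 3.4 mm too far forward. The carriage is now held by the notch, so I'll correct again.

Call:
move_arm([
  {"grip": 0, "xyz": [0, 0, -3], "angular": [0, 0, 0]},
  {"grip": 0, "xyz": [-2, 0, -5], "angular": [0, 0, 0]},
  {"grip": 0, "xyz": [-3.4, 0, -5], "angular": [0, 0, 0]},
  {"grip": 0, "xyz": [-3.4, 0, -5], "angular": [0, 0, 0]},
  {"grip": 0, "xyz": [-3.4, 0, -3], "angular": [0, 0, 0]},
  {"grip": 0, "xyz": [-3.4, 0, -1], "angular": [0, 0, 0]},
  {"grip": 0, "xyz": [-3.4, 0, 0], "angular": [0, 0, 0]},
  {"grip": 0, "xyz": [-3.4, 0, 0], "angular": [0, 0, 0]},
])

```text
time_s: 23.95
tcp_pos: [0.5344, -0.1892, 0.1468]
ee_rot: [[-0.11, 0.994, 0.0], [0.994, 0.11, -0.001], [-0.001, 0.0, -1.0]]
wrist_force: [-1.8, 1.0, 6.7]
gripper_width: 0.139
gripper_force: 30.0
```

```bash
python3 foot.py|tail -10; python3 knob.py 2>/dev/null|tail -2
```

```text
147 [120, 128, 130, 138, 153, 145, 104, 48, 15, 9, 18, 77, 132, 141, 133, 129, 128, 129, 124, 114]
148 [102, 106, 107, 116, 133, 126, 87, 39, 11, 9, 17, 67, 116, 120, 109, 107, 115, 123, 120, 111]
149 [94, 95, 96, 100, 111, 107, 76, 34, 11, 9, 16, 55, 94, 100, 95, 95, 100, 102, 100, 102]
150 [89, 94, 98, 101, 106, 101, 73, 36, 19, 20, 24, 52, 88, 103, 106, 106, 106, 100, 94, 97]
151 [84, 103, 115, 117, 114, 104, 82, 59, 53, 52, 57, 72, 95, 108, 112, 113, 112, 104, 95, 94]
152 [79, 110, 128, 130, 121, 112, 100, 92, 90, 91, 93, 101, 109, 112, 113, 114, 112, 106, 95, 92]
153 [75, 107, 128, 132, 124, 115, 112, 110, 109, 110, 111, 113, 114, 114, 114, 114, 113, 110, 99, 92]
154 [72, 102, 126, 131, 123, 116, 114, 114, 113, 113, 114, 114, 115, 114, 114, 114, 113, 111, 104, 92]
155 [75, 99, 122, 128, 121, 116, 114, 114, 113, 113, 114, 114, 114, 114, 114, 114, 113, 112, 106, 94]
[ 0.53436368 -0.18918738  0.14677206] [-1.48263011  1.19895479  7.51195499]
side [321.01 201.44] 275.5 [[-148.8   -2.4]]
[ 0.53436935 -0.18917053  0.14677305] [-2.46166597  1.0942525   6.11121541]
```

Call:
move_arm([
  {"grip": 0, "xyz": [0, 0, -3], "angular": [0, 0, 0]},
  {"grip": 0, "xyz": [-1.7, 0, -4], "angular": [0, 0, 0]},
  {"grip": 0, "xyz": [-1.7, 0, -4], "angular": [0, 0, 0]},
  {"grip": 0, "xyz": [-1.7, 0, -2], "angular": [0, 0, 0]},
  {"grip": 0, "xyz": [-1.7, 0, 0], "angular": [0, 0, 0]},
  {"grip": 0, "xyz": [-1.7, 0, 0], "angular": [0, 0, 0]},
])

```text
time_s: 24.85
tcp_pos: [0.5347, -0.1909, 0.1466]
ee_rot: [[-0.11, 0.994, 0.0], [0.994, 0.11, -0.001], [-0.001, 0.0, -1.0]]
wrist_force: [-2.9, 0.3, 6.7]
gripper_width: 0.144
gripper_force: 30.0
```

Call:
move_arm([
  {"grip": 0, "xyz": [0, 0, -3], "angular": [0, 0, 0]},
  {"grip": 0, "xyz": [0, -1.1, -4], "angular": [0, 0, 0]},
  {"grip": 0, "xyz": [0, -1.1, -4], "angular": [0, 0, 0]},
  {"grip": 0, "xyz": [0, -1.1, -2], "angular": [0, 0, 0]},
  {"grip": 0, "xyz": [0, -1.1, 0], "angular": [0, 0, 0]},
  {"grip": 0, "xyz": [0, -1.1, 0], "angular": [0, 0, 0]},
])

```text
time_s: 25.45
tcp_pos: [0.5336, -0.191, 0.1467]
ee_rot: [[-0.11, 0.994, 0.0], [0.994, 0.11, -0.001], [-0.001, 0.0, -1.0]]
wrist_force: [-2.1, 1.1, 6.1]
gripper_width: 0.141
gripper_force: 30.0
```

```bash
python3 foot.py|tail -12; python3 knob.py 2>/dev/null|tail -2
```

```text
145 [146, 156, 158, 158, 159, 152, 121, 69, 25, 10, 10, 44, 102, 146, 163, 160, 138, 115, 108, 107]
146 [148, 158, 161, 162, 167, 164, 130, 74, 26, 10, 13, 54, 110, 147, 161, 158, 139, 122, 114, 109]
147 [120, 128, 130, 136, 152, 153, 122, 68, 24, 8, 15, 54, 103, 124, 129, 129, 128, 129, 124, 114]
148 [102, 106, 107, 111, 121, 121, 93, 48, 15, 7, 11, 42, 83, 100, 104, 107, 115, 123, 120, 112]
149 [94, 95, 95, 98, 105, 104, 80, 41, 15, 10, 14, 39, 74, 90, 92, 94, 100, 102, 100, 102]
150 [89, 94, 98, 101, 106, 104, 81, 51, 34, 30, 32, 51, 84, 101, 106, 107, 106, 100, 94, 98]
151 [85, 103, 115, 118, 117, 109, 93, 77, 71, 71, 71, 78, 96, 108, 112, 113, 111, 104, 94, 95]
152 [80, 109, 128, 132, 128, 119, 110, 106, 105, 105, 105, 107, 110, 113, 113, 113, 112, 107, 95, 92]
153 [75, 107, 128, 134, 130, 121, 115, 113, 113, 113, 114, 114, 114, 114, 114, 114, 114, 110, 99, 92]
154 [73, 102, 126, 132, 125, 118, 115, 114, 114, 114, 114, 115, 114, 114, 114, 114, 114, 112, 104, 92]
155 [76, 99, 123, 128, 121, 115, 114, 114, 113, 114, 114, 115, 114, 114, 114, 114, 113, 112, 106, 94]
[ 0.53354034 -0.19100071  0.146649  ] [-2.4656767   1.95074396  6.97603277]
side [320.99 201.45] 275.5 [[-148.8   -2.4]]
[ 0.53356086 -0.19097608  0.1466628 ] [-2.006086    1.26924599  6.64082947]
```

Call:
move_arm([
  {"grip": 0, "xyz": [0, 0, -3], "angular": [0, 0, 0]},
  {"grip": 0, "xyz": [-0.5, -1, -4], "angular": [0, 0, 0]},
  {"grip": 0, "xyz": [-0.5, -1, -4], "angular": [0, 0, 0]},
  {"grip": 0, "xyz": [-0.5, -1, -2], "angular": [0, 0, 0]},
  {"grip": 0, "xyz": [-0.5, -1, 0], "angular": [0, 0, 0]},
  {"grip": 0, "xyz": [-0.5, -1, 0], "angular": [0, 0, 0]},
])

```text
time_s: 26.35
tcp_pos: [0.5327, -0.1916, 0.1466]
ee_rot: [[-0.11, 0.994, 0.0], [0.994, 0.11, -0.001], [-0.001, 0.0, -1.0]]
wrist_force: [-2.4, 0.7, 6.1]
gripper_width: 0.141
gripper_force: 30.0
```

```bash
python3 foot.py|tail -12; python3 knob.py 2>/dev/null|tail -2
```

```text
145 [146, 156, 158, 158, 158, 154, 132, 88, 39, 12, 9, 23, 80, 140, 162, 160, 138, 115, 108, 107]
146 [147, 158, 160, 160, 162, 161, 140, 92, 41, 12, 9, 26, 82, 138, 159, 158, 139, 122, 115, 110]
147 [120, 128, 130, 130, 135, 145, 129, 85, 36, 10, 10, 24, 66, 108, 126, 129, 128, 129, 124, 114]
148 [102, 106, 107, 108, 112, 118, 102, 64, 26, 9, 9, 21, 54, 87, 102, 107, 115, 123, 120, 112]
149 [94, 95, 95, 98, 104, 106, 88, 54, 23, 12, 12, 25, 54, 80, 90, 94, 100, 102, 101, 102]
150 [89, 94, 98, 101, 107, 105, 91, 63, 38, 31, 31, 40, 66, 92, 104, 107, 106, 100, 94, 97]
151 [85, 103, 115, 118, 118, 112, 102, 86, 74, 71, 72, 74, 87, 104, 112, 113, 111, 104, 94, 94]
152 [80, 110, 128, 132, 130, 121, 113, 107, 105, 105, 106, 106, 108, 112, 113, 114, 112, 107, 96, 92]
153 [74, 106, 128, 134, 130, 122, 116, 114, 113, 113, 114, 114, 114, 114, 114, 114, 114, 110, 99, 92]
154 [73, 102, 126, 132, 126, 118, 115, 114, 113, 113, 114, 114, 114, 114, 114, 114, 113, 111, 103, 92]
155 [76, 100, 123, 131, 124, 116, 114, 113, 113, 113, 114, 114, 114, 114, 114, 114, 114, 112, 106, 93]
[ 0.53267802 -0.1916307   0.14658029] [-0.9493707   0.72851489  6.31835684]
side [320.99 201.44] 276.0 [[-148.7   -2.4]]
[ 0.53266775 -0.19163671  0.14660681] [-1.10720312  1.08136295  6.01311877]
```

I'll run a light-load spiral (about 2 N) around the best estimate of x≈44, y≈0.9 and watch for a drop in z.

Call:
move_arm([
  {"grip": 0, "xyz": [0.5, 0.5, -3], "angular": [0, 0, 0]},
  {"grip": 0, "xyz": [1.4, 1.5, -3], "angular": [0, 0, 0]},
  {"grip": 0, "xyz": [1.4, 1.5, -1], "angular": [0, 0, 0]},
  {"grip": 0, "xyz": [1.4, 1.5, -0.5], "angular": [0, 0, 0]},
  {"grip": 0, "xyz": [1.4, 1.5, -0.5], "angular": [0, 0, 0]},
])

```text
time_s: 27.15
tcp_pos: [0.5342, -0.1899, 0.1468]
ee_rot: [[-0.11, 0.994, 0.001], [0.994, 0.11, -0.0], [-0.0, 0.001, -1.0]]
wrist_force: [-1.0, 0.9, 6.1]
gripper_width: 0.142
gripper_force: 30.0
```

Call:
move_arm([
  {"grip": 0, "xyz": [0.7, 0, -0.3], "angular": [0, 0, 0]},
  {"grip": 0, "xyz": [0.7, 0.8, -0.3], "angular": [0, 0, 0]},
  {"grip": 0, "xyz": [0, 1, -0.3], "angular": [0, 0, 0]},
  {"grip": 0, "xyz": [-0.8, 0.8, -0.3], "angular": [0, 0, 0]},
  {"grip": 0, "xyz": [-1, 0, -0.3], "angular": [0, 0, 0]},
  {"grip": 0, "xyz": [-0.8, -0.8, -0.3], "angular": [0, 0, 0]},
  {"grip": 0, "xyz": [0, -1, -0.3], "angular": [0, 0, 0]},
  {"grip": 0, "xyz": [0.8, -0.8, -0.3], "angular": [0, 0, 0]},
  {"grip": 0, "xyz": [0.5, -0.3, 0], "angular": [0, 0, 0]},
  {"grip": 0, "xyz": [0, 0, 0.5], "angular": [0, 0, 0]},
])

```text
time_s: 28.15
tcp_pos: [0.5342, -0.19, 0.1466]
ee_rot: [[-0.11, 0.994, 0.001], [0.994, 0.11, -0.001], [-0.001, 0.001, -1.0]]
wrist_force: [-0.1, 2.5, 11.3]
gripper_width: 0.144
gripper_force: 30.0
```

Call:
move_arm([
  {"grip": 0, "xyz": [0, 0, -4], "angular": [0, 0, 0]},
  {"grip": 0, "xyz": [0, 1.4, -4], "angular": [0, 0, 0]},
  {"grip": 0, "xyz": [0, 1.4, -4], "angular": [0, 0, 0]},
  {"grip": 0, "xyz": [0, 1.4, -2], "angular": [0, 0, 0]},
  {"grip": 0, "xyz": [0, 1.4, 0], "angular": [0, 0, 0]},
  {"grip": 0, "xyz": [0, 1.4, 0], "angular": [0, 0, 0]},
])

```text
time_s: 28.75
tcp_pos: [0.535, -0.1899, 0.1467]
ee_rot: [[-0.11, 0.994, -0.001], [0.994, 0.11, -0.001], [-0.001, -0.001, -1.0]]
wrist_force: [-1.8, 0.8, 8.6]
gripper_width: 0.14
gripper_force: 30.0
```

Call:
move_arm([
  {"grip": 0, "xyz": [0, 0, -4], "angular": [0, 0, 0]},
  {"grip": 0, "xyz": [0, -2.8, -4], "angular": [0, 0, 0]},
  {"grip": 0, "xyz": [0, -2.8, -4], "angular": [0, 0, 0]},
  {"grip": 0, "xyz": [0, -2.8, -2], "angular": [0, 0, 0]},
  {"grip": 0, "xyz": [0, -2.8, 0], "angular": [0, 0, 0]},
  {"grip": 0, "xyz": [0, -2.8, 0], "angular": [0, 0, 0]},
])

```text
time_s: 29.35
tcp_pos: [0.5325, -0.1902, 0.1467]
ee_rot: [[-0.11, 0.994, -0.0], [0.994, 0.11, -0.001], [-0.001, -0.0, -1.0]]
wrist_force: [-2.2, 0.6, 7.5]
gripper_width: 0.137
gripper_force: 30.0
```

Call:
move_arm([
  {"grip": 0, "xyz": [0, 0, -4], "angular": [0, 0, 0]},
  {"grip": 0, "xyz": [1.8, 1, -4], "angular": [0, 0, 0]},
  {"grip": 0, "xyz": [1.8, 1, -4], "angular": [0, 0, 0]},
  {"grip": 0, "xyz": [1.8, 1, -2], "angular": [0, 0, 0]},
  {"grip": 0, "xyz": [1.8, 1, 0], "angular": [0, 0, 0]},
  {"grip": 0, "xyz": [1.8, 1, 0], "angular": [0, 0, 0]},
])

```text
time_s: 29.95
tcp_pos: [0.5334, -0.1882, 0.1468]
ee_rot: [[-0.11, 0.994, 0.0], [0.994, 0.11, -0.001], [-0.001, 0.0, -1.0]]
wrist_force: [-2.5, 1.5, 7.4]
gripper_width: 0.139
gripper_force: 30.0
```

```bash
python3 foot.py; python3 knob.py 2>/dev/null|tail -2
```

```text
144 [124, 130, 130, 129, 128, 123, 100, 62, 24, 10, 10, 22, 66, 113, 132, 132, 120, 110, 107, 107]
145 [146, 156, 158, 158, 158, 153, 124, 74, 28, 10, 9, 33, 90, 142, 163, 161, 138, 116, 108, 107]
146 [148, 158, 161, 162, 167, 164, 133, 78, 29, 11, 11, 43, 98, 143, 160, 158, 139, 122, 114, 109]
147 [120, 128, 130, 136, 152, 155, 125, 71, 25, 9, 11, 46, 91, 118, 128, 129, 128, 129, 124, 114]
148 [102, 106, 107, 111, 123, 128, 103, 56, 19, 10, 12, 45, 85, 102, 105, 107, 115, 123, 120, 111]
149 [94, 95, 96, 98, 107, 112, 89, 47, 16, 9, 11, 38, 73, 89, 92, 94, 100, 102, 100, 102]
150 [89, 94, 98, 101, 106, 105, 80, 44, 21, 15, 17, 37, 73, 96, 104, 106, 106, 100, 94, 97]
151 [84, 103, 115, 117, 114, 107, 89, 63, 44, 40, 43, 57, 84, 104, 111, 113, 112, 104, 95, 95]
152 [80, 110, 128, 130, 124, 116, 106, 92, 81, 80, 81, 89, 102, 110, 113, 114, 113, 106, 96, 93]
153 [75, 106, 128, 134, 129, 120, 114, 110, 107, 107, 108, 110, 112, 114, 114, 114, 113, 110, 100, 93]
154 [72, 102, 126, 132, 125, 118, 115, 113, 113, 113, 114, 114, 114, 114, 114, 114, 114, 111, 103, 92]
155 [74, 99, 124, 131, 124, 116, 114, 114, 113, 113, 114, 114, 114, 114, 113, 114, 114, 112, 106, 93]
[ 0.53339819 -0.18826042  0.14681014] [-1.83033617  0.54660686  8.08526355]
side [321.02 201.45] 271.0 [[-148.8   -2.4]]
[ 0.53335184 -0.18826774  0.14677964] [-1.85143485  1.75051334  6.4984144 ]
```

Blind tries are not converging, so I'll probe mechanically. I'll lower the filter beside the carriage's +y flank (19 mm from the pocket's middle) and touch it, which gives y exactly.

Call:
move_arm([
  {"grip": 0, "xyz": [0, 0, -9], "angular": [0, 0, 0]},
  {"grip": 0, "xyz": [0, 20, -9], "angular": [0, 0, 0]},
  {"grip": 0, "xyz": [0, 33, -9], "angular": [0, 0, 0]},
  {"grip": 0, "xyz": [0, 33, -5], "angular": [0, 0, 0]},
  {"grip": 0, "xyz": [0, 33, 0], "angular": [0, 0, 0]},
  {"grip": 0, "xyz": [0, 33, 4], "angular": [0, 0, 0]},
  {"grip": 0, "xyz": [0, 33, 4], "angular": [0, 0, 0]},
])

```text
time_s: 30.95
tcp_pos: [0.5648, -0.1845, 0.1404]
ee_rot: [[-0.109, 0.994, -0.003], [0.994, 0.109, 0.0], [0.001, -0.003, -1.0]]
wrist_force: [0.0, -0.6, -0.4]
gripper_width: 0.143
gripper_force: 30.0
```

Call:
move_arm([
  {"grip": 0, "xyz": [0, -3, 0], "angular": [0, 0, 0]},
  {"grip": 0, "xyz": [0, -5, 0], "angular": [0, 0, 0]},
  {"grip": 0, "xyz": [0, -6.5, 0], "angular": [0, 0, 0]},
  {"grip": 0, "xyz": [0, -7.5, 0], "angular": [0, 0, 0]},
  {"grip": 0, "xyz": [0, -8.5, 0], "angular": [0, 0, 0]},
  {"grip": 0, "xyz": [0, -8.5, 0], "angular": [0, 0, 0]},
])

```text
time_s: 31.55
tcp_pos: [0.5583, -0.1855, 0.1419]
ee_rot: [[-0.11, 0.994, 0.002], [0.994, 0.11, -0.0], [-0.0, 0.002, -1.0]]
wrist_force: [2.1, -0.7, -1.1]
gripper_width: 0.14
gripper_force: 30.0
```

The flank contact gives pocket y = +0.24 mm, where most of my tries were off. I'll lift, go to x 44.65, y 0.24 (TCP), settle and check the free position before lowering.

Call:
move_arm([
  {"grip": 0, "xyz": [0, 2, -5], "angular": [0, 0, 0]},
  {"grip": 0, "xyz": [0, 0, -13], "angular": [0, 0, 0]},
  {"grip": 0, "xyz": [-1.4, -15, -13], "angular": [0, 0, 0]},
  {"grip": 0, "xyz": [-1.4, -23.3, -13], "angular": [0, 0, 0]},
  {"grip": 0, "xyz": [-1.4, -23.3, -11], "angular": [0, 0, 0]},
  {"grip": 0, "xyz": [-1.4, -23.3, -10], "angular": [0, 0, 0]},
  {"grip": 0, "xyz": [-1.4, -23.3, -10], "angular": [0, 0, 0]},
  {"grip": 0, "xyz": [-1.4, -23.3, -10], "angular": [0, 0, 0]},
])

```text
time_s: 32.35
tcp_pos: [0.5349, -0.1894, 0.1515]
ee_rot: [[-0.11, 0.994, -0.0], [0.994, 0.11, -0.0], [-0.0, -0.0, -1.0]]
wrist_force: [0.1, -0.2, -0.5]
gripper_width: 0.138
gripper_force: 30.0
```

Call:
move_arm([
  {"grip": 0, "xyz": [0, -1.6, 0], "angular": [0, 0, 0]},
  {"grip": 0, "xyz": [0, -1.6, 0], "angular": [0, 0, 0]},
  {"grip": 0, "xyz": [0, -1.6, 2], "angular": [0, 0, 0]},
  {"grip": 0, "xyz": [0, -1.6, 4], "angular": [0, 0, 0]},
  {"grip": 0, "xyz": [0, -1.6, 5.5], "angular": [0, 0, 0]},
  {"grip": 0, "xyz": [0, -1.6, 6.5], "angular": [0, 0, 0]},
  {"grip": 0, "xyz": [0, -1.6, 6.5], "angular": [0, 0, 0]},
])

```text
time_s: 33.05
tcp_pos: [0.5331, -0.1898, 0.1467]
ee_rot: [[-0.11, 0.994, 0.001], [0.994, 0.11, -0.001], [-0.001, 0.0, -1.0]]
wrist_force: [-2.5, 0.8, 8.3]
gripper_width: 0.14
gripper_force: 30.0
```

Still flat. I'll probe x the same way, against the carriage's rear end (23 mm behind the pocket's middle).

Call:
move_arm([
  {"grip": 0, "xyz": [0, 0, -8], "angular": [0, 0, 0]},
  {"grip": 0, "xyz": [-20, 0, -8], "angular": [0, 0, 0]},
  {"grip": 0, "xyz": [-36, 0, -8], "angular": [0, 0, 0]},
  {"grip": 0, "xyz": [-36, 0, -3], "angular": [0, 0, 0]},
  {"grip": 0, "xyz": [-36, 0, 1], "angular": [0, 0, 0]},
  {"grip": 0, "xyz": [-36, 0, 2.5], "angular": [0, 0, 0]},
  {"grip": 0, "xyz": [-36, 0, 2.5], "angular": [0, 0, 0]},
])

```text
time_s: 33.75
tcp_pos: [0.5365, -0.225, 0.1419]
ee_rot: [[-0.11, 0.994, -0.001], [0.994, 0.11, 0.0], [0.0, -0.001, -1.0]]
wrist_force: [0.9, 0.2, -0.8]
gripper_width: 0.139
gripper_force: 30.0
```

Call:
move_arm([
  {"grip": 0, "xyz": [2.5, 0, 0], "angular": [0, 0, 0]},
  {"grip": 0, "xyz": [5, 0, 0], "angular": [0, 0, 0]},
  {"grip": 0, "xyz": [5.5, 0, 0], "angular": [0, 0, 0]},
  {"grip": 0, "xyz": [5.5, 0, 0], "angular": [0, 0, 0]},
])

```text
time_s: 34.15
tcp_pos: [0.5365, -0.2208, 0.1427]
ee_rot: [[-0.11, 0.994, 0.001], [0.994, 0.11, -0.002], [-0.002, 0.0, -1.0]]
wrist_force: [0.7, -6.3, -2.3]
gripper_width: 0.142
gripper_force: 30.0
```

The rear-end contact puts the pocket at TCP x≈47.0, so I was 2 mm short. I'll go there and hover to check.

Call:
move_arm([
  {"grip": 0, "xyz": [-2, 0, -4], "angular": [0, 0, 0]},
  {"grip": 0, "xyz": [-2, 0, -10], "angular": [0, 0, 0]},
  {"grip": 0, "xyz": [15, 0.4, -10], "angular": [0, 0, 0]},
  {"grip": 0, "xyz": [27.8, 0.7, -9], "angular": [0, 0, 0]},
  {"grip": 0, "xyz": [27.8, 0.7, -8], "angular": [0, 0, 0]},
  {"grip": 0, "xyz": [27.8, 0.7, -8], "angular": [0, 0, 0]},
  {"grip": 0, "xyz": [27.8, 0.7, -8], "angular": [0, 0, 0]},
])

```text
time_s: 34.85
tcp_pos: [0.5341, -0.1923, 0.1506]
ee_rot: [[-0.11, 0.994, 0.0], [0.994, 0.11, -0.0], [-0.0, 0.0, -1.0]]
wrist_force: [0.1, -0.4, 0.2]
gripper_width: 0.139
gripper_force: 30.0
```

Call:
move_arm([
  {"grip": 0, "xyz": [0.6, -0.4, 0], "angular": [0, 0, 0]},
  {"grip": 0, "xyz": [0.6, -0.4, 1.5], "angular": [0, 0, 0]},
  {"grip": 0, "xyz": [0.6, -0.4, 3], "angular": [0, 0, 0]},
  {"grip": 0, "xyz": [0.6, -0.4, 4.5], "angular": [0, 0, 0]},
  {"grip": 0, "xyz": [0.6, -0.4, 6], "angular": [0, 0, 0]},
  {"grip": 0, "xyz": [0.6, -0.4, 6], "angular": [0, 0, 0]},
])

```text
time_s: 35.45
tcp_pos: [0.5339, -0.1921, 0.1447]
ee_rot: [[-0.11, 0.994, 0.001], [0.994, 0.11, -0.001], [-0.001, 0.001, -1.0]]
wrist_force: [0.6, -2.4, 1.6]
gripper_width: 0.139
gripper_force: 30.0
```

It's in: z = 0.1447 with only 1.6 N. I'll lower it to the floor.

Call:
move_arm([
  {"grip": 0, "xyz": [-0.3, 0, 4], "angular": [0, 0, 0]},
  {"grip": 0, "xyz": [-0.3, 0, 8], "angular": [0, 0, 0]},
  {"grip": 0, "xyz": [-0.3, 0, 12], "angular": [0, 0, 0]},
  {"grip": 0, "xyz": [-0.3, 0, 15], "angular": [0, 0, 0]},
  {"grip": 0, "xyz": [-0.3, 0, 17], "angular": [0, 0, 0]},
  {"grip": 0, "xyz": [-0.3, 0, 18.5], "angular": [0, 0, 0]},
  {"grip": 0, "xyz": [-0.3, 0, 18.5], "angular": [0, 0, 0]},
])

```text
time_s: 36.15
tcp_pos: [0.5336, -0.1921, 0.1259]
ee_rot: [[-0.109, 0.994, 0.0], [0.994, 0.109, -0.0], [-0.0, 0.0, -1.0]]
wrist_force: [1.0, -3.5, -0.3]
gripper_width: 0.138
gripper_force: 30.0
```

Call:
move_arm([
  {"grip": 0.1, "xyz": [0, 0, 0.5], "angular": [0, 0, 0]},
  {"grip": 0.25, "xyz": [0, 0, 0.5], "angular": [0, 0, 0]},
  {"grip": 0.4, "xyz": [0, 0, 0.5], "angular": [0, 0, 0]},
  {"grip": 0.4, "xyz": [0, 0, 0.5], "angular": [0, 0, 0]},
  {"grip": 0.4, "xyz": [0, 0, -5], "angular": [0, 0, 0]},
  {"grip": 0.4, "xyz": [0, 0, -30], "angular": [0, 0, 0]},
  {"grip": 0.4, "xyz": [0, 0, -75], "angular": [0, 0, 0]},
])

```text
time_s: 36.85
tcp_pos: [0.5315, -0.1913, 0.199]
ee_rot: [[-0.109, 0.994, -0.008], [0.994, 0.109, 0.002], [0.003, -0.008, -1.0]]
wrist_force: [0.7, 0.1, -0.4]
gripper_width: 0.395
gripper_force: 0.0
```

```bash
python3 - <<'E'
from h import *
from station import r
c=r.capture("side");I=c["img"].astype(int)
print("plate rows/cols red-ish:")
m=(I[...,0]-I[...,2]>35)&(I[...,0]>60)
sub=m[120:165,296:326];v,u=np.nonzero(sub);print(v.mean()+120,u.mean()+296,len(v),v.min()+120,v.max()+120,u.min()+296,u.max()+296)
S=load("side");pc,pp=pickle.load(open("p.pkl","rb"))
# expected plate middle in side image if down (top z .119) / on the carriage (.141)
t=to(pp,(.0459,.0002))
print(S.proj([[*t,.119],[*t,.141]])+[1,-.2])
s=r.sense();print(s["time_s"],s["tcp_pos"],s["gripper_width"],s["joints"])
E
python3 knob.py 2>/dev/null|tail -2
```

```text
plate rows/cols red-ish:
140.5 309.5 20 139 142 307 312
[[309.32701256 139.82780279]
 [309.94058807 130.85376687]]
36.9 [ 0.53674903 -0.19292576  0.20978247] 0.39662541267252843 [  -3.40358534   18.17214498  -11.15945984    0.21625337  -60.04593104
 -170.30224461]
side [320.9  201.48] 268.0 [[-148.9   -2.2]]
[ 0.53546001 -0.1920467   0.20484588] [ 0.22480758  0.20312056 -0.4203841 ]
```

The filter is seated: the plate is at (309.5,140.5), and (309.3,139.8) was expected. Now I'll go to above the knob, turning the wrist back by half a turn.

Call:
move_arm([
  {"grip": 0.4, "xyz": [15, 0, 0], "angular": [0, 0, -0.148]},
  {"grip": 0.4, "xyz": [45, 0, 0], "angular": [0, 0, -0.296]},
  {"grip": 0.4, "xyz": [80, 0, 0], "angular": [0, 0, -0.444]},
  {"grip": 0.4, "xyz": [115, 0, 0], "angular": [0, 0, -0.592]},
  {"grip": 0.5, "xyz": [150, -1, 0], "angular": [0, 0, -0.74]},
  {"grip": 0.5, "xyz": [180, -1, 0], "angular": [0, 0, -0.888]},
  {"grip": 0.5, "xyz": [200, -1, 0], "angular": [0, 0, -1.036]},
  {"grip": 0.5, "xyz": [208, -1, 0], "angular": [0, 0, -1.184]},
  {"grip": 0.5, "xyz": [208, -1, 0], "angular": [0, 0, -1.332]},
  {"grip": 0.5, "xyz": [208, -1, 0], "angular": [0, 0, -1.48]},
])

```text
time_s: 38.0
tcp_pos: [0.509, 0.0152, 0.2002]
ee_rot: [[-1.0, -0.026, -0.002], [-0.026, 1.0, -0.0], [0.002, -0.0, -1.0]]
wrist_force: [-0.2, -1.0, -0.8]
gripper_width: 0.5
gripper_force: 0.0
```

Call:
move_arm([
  {"grip": 0.5, "xyz": [0, 0, 5], "angular": [0, 0, -0.148]},
  {"grip": 0.5, "xyz": [0, 0, 10], "angular": [0, 0, -0.296]},
  {"grip": 0.5, "xyz": [0, 0, 15], "angular": [0, 0, -0.444]},
  {"grip": 0.5, "xyz": [0, 0, 20], "angular": [0, 0, -0.592]},
  {"grip": 0.5, "xyz": [0, 0, 25], "angular": [0, 0, -0.74]},
  {"grip": 0.5, "xyz": [0, 0, 25], "angular": [0, 0, -0.888]},
  {"grip": 0.5, "xyz": [0, 0, 25], "angular": [0, 0, -1.036]},
  {"grip": 0.5, "xyz": [0, 0, 25], "angular": [0, 0, -1.184]},
  {"grip": 0.5, "xyz": [0, 0, 25], "angular": [0, 0, -1.332]},
  {"grip": 0.5, "xyz": [0, 0, 25], "angular": [0, 0, -1.48]},
])

```text
time_s: 39.0
tcp_pos: [0.509, 0.0147, 0.1752]
ee_rot: [[-0.066, -0.998, -0.002], [-0.998, 0.066, -0.0], [0.0, 0.002, -1.0]]
wrist_force: [-0.8, 0.1, 0.4]
gripper_width: 0.503
gripper_force: 0.0
```

Call:
move_arm([
  {"grip": 0.5, "xyz": [0, 0, 0], "angular": [0, 0, -0.148]},
  {"grip": 0.5, "xyz": [0, 0, 0], "angular": [0, 0, -0.18]},
  {"grip": 0.5, "xyz": [0, 0, 0], "angular": [0, 0, -0.18]},
  {"grip": 0.5, "xyz": [0, 0, 0], "angular": [0, 0, -0.18]},
])

```text
time_s: 39.4
tcp_pos: [0.5094, 0.0147, 0.1756]
ee_rot: [[0.107, -0.994, -0.001], [-0.994, -0.107, -0.0], [-0.0, 0.001, -1.0]]
wrist_force: [-0.2, 0.8, 0.1]
gripper_width: 0.501
gripper_force: 0.0
```

Call:
move_arm([
  {"grip": 0.5, "xyz": [-0.2, -1.4, 15], "angular": [0, 0, 0]},
  {"grip": 0.5, "xyz": [-0.2, -1.4, 40], "angular": [0, 0, 0]},
  {"grip": 0.5, "xyz": [-0.2, -1.4, 60], "angular": [0, 0, 0]},
  {"grip": 0.5, "xyz": [-0.2, -1.4, 74], "angular": [0, 0, 0]},
  {"grip": 0.5, "xyz": [-0.2, -1.4, 81], "angular": [0, 0, 0]},
  {"grip": 0.5, "xyz": [-0.2, -1.4, 84], "angular": [0, 0, 0]},
  {"grip": 0.5, "xyz": [-0.2, -1.4, 84], "angular": [0, 0, 0]},
])

```text
time_s: 40.1
tcp_pos: [0.5113, 0.0151, 0.0921]
ee_rot: [[0.108, -0.994, 0.0], [-0.994, -0.108, -0.0], [0.0, -0.0, -1.0]]
wrist_force: [-0.4, -0.0, -0.3]
gripper_width: 0.502
gripper_force: 0.0
```

Call:
move_arm([
  {"grip": 0.35, "xyz": [0, 0, 0], "angular": [0, 0, 0]},
  {"grip": 0.2, "xyz": [0, 0, 0], "angular": [0, 0, 0]},
  {"grip": 0.05, "xyz": [0, 0, 0], "angular": [0, 0, 0]},
  {"grip": 0, "xyz": [0, 0, 0], "angular": [0, 0, 0]},
  {"grip": 0, "xyz": [0, 0, 0], "angular": [0, 0, 0]},
  {"grip": 0, "xyz": [0, 0, 0], "angular": [0, 0, 0]},
])

```text
time_s: 40.7
tcp_pos: [0.511, 0.015, 0.0923]
ee_rot: [[0.108, -0.994, -0.0], [-0.994, -0.108, -0.0], [0.0, 0.0, -1.0]]
wrist_force: [-2.4, -0.2, 2.6]
gripper_width: 0.22
gripper_force: 30.0
```

The knob is gripped (opening about 19 mm, 30 N). I'll pull 24 mm to the middle notch as a check.

Call:
move_arm([
  {"grip": 0, "xyz": [-3, 0, 0], "angular": [0, 0, 0]},
  {"grip": 0, "xyz": [-7, 0, 0], "angular": [0, 0, 0]},
  {"grip": 0, "xyz": [-12, 0, 0], "angular": [0, 0, 0]},
  {"grip": 0, "xyz": [-17, 0, 0], "angular": [0, 0, 0]},
  {"grip": 0, "xyz": [-21, 0, 0], "angular": [0, 0, 0]},
  {"grip": 0, "xyz": [-24, 0, 0], "angular": [0, 0, 0]},
  {"grip": 0, "xyz": [-24, 0, 0], "angular": [0, 0, 0]},
  {"grip": 0, "xyz": [-24, 0, 0], "angular": [0, 0, 0]},
])

```text
time_s: 41.5
tcp_pos: [0.5083, 0.039, 0.0923]
ee_rot: [[0.108, -0.994, -0.001], [-0.994, -0.108, -0.0], [0.0, 0.001, -1.0]]
wrist_force: [-1.6, -3.7, 5.6]
gripper_width: 0.222
gripper_force: 30.0
```

Call:
move_arm([
  {"grip": 0, "xyz": [-3, 0, 0], "angular": [0, 0, 0]},
  {"grip": 0, "xyz": [-7, 0, 0], "angular": [0, 0, 0]},
  {"grip": 0, "xyz": [-12, 0, 0], "angular": [0, 0, 0]},
  {"grip": 0, "xyz": [-17, 0, 0], "angular": [0, 0, 0]},
  {"grip": 0, "xyz": [-21, 0, 0], "angular": [0, 0, 0]},
  {"grip": 0, "xyz": [-23.5, 0, 0], "angular": [0, 0, 0]},
  {"grip": 0, "xyz": [-23.5, 0, 0], "angular": [0, 0, 0]},
  {"grip": 0, "xyz": [-23.5, 0, 0], "angular": [0, 0, 0]},
])

```text
time_s: 42.3
tcp_pos: [0.5057, 0.0627, 0.0922]
ee_rot: [[0.108, -0.994, -0.001], [-0.994, -0.108, 0.0], [-0.0, 0.001, -1.0]]
wrist_force: [-2.8, -1.5, 5.9]
gripper_width: 0.218
gripper_force: 30.0
```

```bash
python3 - <<'E'
from h import *
from station import r
S=load("side");pc,pp=pickle.load(open("p.pkl","rb"))
I=r.capture("side")["img"].astype(int);m=(I[...,0]-I[...,2]>35)&(I[...,0]>60)
for lo in((290,335),):
    sub=m[130:170,lo[0]:lo[1]];v,u=np.nonzero(sub);
    n,l,st,ce=cv2.connectedComponentsWithStats(sub.astype(np.uint8))
    for i in range(1,n):
        if st[i][4]>5: print(ce[i]+[lo[0],130],st[i])
print("plate if at beam:",S.proj([*to(pp,(-.0021,.0002)),.119])+[1,-.2], "per 5mm",S.proj([*to(pp,(-.0071,.0002)),.119])+[1,-.2])
s=r.sense();print(s["time_s"],s["tcp_pos"],s["wrist_force"])
E
```

```text
plate if at beam: [[312.02303564 150.34298216]] per 5mm [[312.31681935 151.48881374]]
42.35 [0.5056612  0.06269368 0.09225356] [-2.85668397 -1.02150762  4.9213466 ]
```

```bash
python3 - <<'E'
from h import *
from station import r
I=r.capture("side")["img"].astype(int);d=I[...,0]-I[...,2]
print(d[140:162,304:322].max(), I[146:156:2,306:320:2].tolist())
T=load("top");pc,pp=pickle.load(open("p.pkl","rb"))
J=r.capture("top")["img"].astype(int)
print("top, beam point at z .119:",T.proj([[*to(pp,(0,0)),.119],[*to(pp,(-.01,0)),.119]]))
p=T.proj([*to(pp,(0,0)),.119])[0];u,v=p.round().astype(int)
m=(J[...,0]-J[...,2]>50)[v-8:v+9,u-14:u+15];w=np.nonzero(m);print(len(w[0]),w[1].mean()+u-14,w[0].mean()+v-8)
n,l,st,ce=cv2.connectedComponentsWithStats(m.astype(np.uint8));print([(st[i].tolist(),(ce[i]+[u-14,v-8]).round(1).tolist()) for i in range(1,n)])
E
```

```text
14 [[[27, 27, 29], [23, 23, 24], [14, 14, 16], [14, 13, 14], [14, 12, 15], [34, 35, 36], [72, 72, 73]], [[29, 29, 32], [21, 23, 25], [12, 13, 15], [15, 14, 15], [16, 17, 17], [15, 15, 18], [27, 27, 28]], [[27, 28, 30], [23, 23, 26], [12, 13, 14], [12, 10, 14], [15, 14, 15], [17, 15, 16], [15, 17, 17]], [[24, 25, 27], [18, 18, 20], [17, 15, 18], [13, 15, 16], [11, 11, 13], [15, 15, 17], [17, 17, 18]], [[25, 23, 26], [19, 20, 21], [19, 20, 20], [17, 18, 19], [16, 15, 18], [16, 15, 14], [13, 13, 15]]]
top, beam point at z .119: [[375.06594462 244.74249697]
 [369.89281445 245.27951515]]
30 374.0 244.93333333333334
[([10, 5, 7, 7, 30], [374.0, 244.9])]
```

The top view puts the plate about 1.7 mm in front of the beam centre. Roughly 1 mm of that is play in the pocket, so the carriage is near 60.7 mm. I'll ease back slightly.

Call:
move_arm([
  {"grip": 0, "xyz": [0.4, 0, 0], "angular": [0, 0, 0]},
  {"grip": 0, "xyz": [0.8, 0, 0], "angular": [0, 0, 0]},
  {"grip": 0, "xyz": [0.8, 0, 0], "angular": [0, 0, 0]},
  {"grip": 0, "xyz": [0.8, 0, 0], "angular": [0, 0, 0]},
])

```text
time_s: 42.85
tcp_pos: [0.5057, 0.0625, 0.0923]
ee_rot: [[0.108, -0.994, -0.0], [-0.994, -0.108, 0.001], [-0.001, 0.0, -1.0]]
wrist_force: [-4.2, 1.8, 5.6]
gripper_width: 0.223
gripper_force: 30.0
```

A 0.8 mm push moved it only 0.2 mm and the force flipped sign, so the ball is seated. I'll relax to the middle and hand in.

Call:
move_arm([
  {"grip": 0, "xyz": [-0.4, 0, 0], "angular": [0, 0, 0]},
  {"grip": 0, "xyz": [-0.4, 0, 0], "angular": [0, 0, 0]},
  {"grip": 0, "xyz": [-0.4, 0, 0], "angular": [0, 0, 0]},
  {"grip": 0, "xyz": [-0.4, 0, 0], "angular": [0, 0, 0]},
  {"grip": 0, "xyz": [-0.4, 0, 0], "angular": [0, 0, 0]},
])

```text
time_s: 43.35
tcp_pos: [0.5057, 0.0626, 0.0922]
ee_rot: [[0.108, -0.994, -0.0], [-0.994, -0.108, 0.001], [-0.001, 0.0, -1.0]]
wrist_force: [-3.8, -0.4, 5.9]
gripper_width: 0.218
gripper_force: 30.0
```

```bash
python3 -c "
from station import r
print(r.sense()['wrist_force'],r.sense()['gripper_force']);print(r.finish_job())"
```

```text
[-3.83487853 -0.36325237  5.87239312] 30.00026822090149
the job is handed in; nothing more can be done
None
```

I handed the job in at 43 s with the amber filter down in the carriage pocket and the carriage pulled out to the last notch, knob still pinched at 30 N; the hand-in returned no verdict, and the notch is judged from 48 mm of travel and the force balance.

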